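# Lock a bayonet fuse carrier into a tilted switch box

## Robot

A 6-joint arm with a two-finger parallel gripper is mounted at the origin on the work surface. World frame = base frame: x ahead of the robot, y to its left, z up, the work surface at z = 0. Lengths are in m, angles in rad, forces in N, time in s.
With the tool pointing down it reaches from about 0.325 to 0.925 m from the base axis. Payload 3.1 kg.
Tool frame: the origin (TCP) lies at the very end of the fingers, on their centre line; the grasp point (between the pads) lies robot.tcp_to_grasp behind it (robot.tcp_to_grasp is the distance from the TCP to the grasp point, in m); x points along the fingers, z is the direction in which the jaws open and shut, and the axes are right-handed (so a half turn about x gives the same grasp; the last joint's range is limited). The gripper opens to 85 mm and grips with 20 to 120 N. Pads are 22 mm wide; open, the fingers measure 114 mm over their backs; the gripper's body (76 mm by 85 mm) begins 54 mm behind the grasp point. The pads swing forward as they close: fully open they stand 13 mm farther back than shut.
Start: joints at [1.137, 0.217, 1.613, -0, 1.311, -0.112], TCP at [0.198, 0.593, 0.207] pointing down, gripper open.
Joint ranges: [-2.75, 2.75], [-0.78, 2.1], [0.31, 2.55], [-1.13, 4.27], [0.13, 2.63], [-2.58, 2.58]. Speed limits (rad/s): [2.79, 2.79, 3.14, 3.14, 3.14, 3.14].

## Interface

Orientations are given as a rotation vector (axis times angle).
In Python, from rig import status, get_image, workorder, robot gives the robot as it stands. The module is installed in compiled form; this text tells all that it offers.
- The arm moves only by the tool send_rows, never from a script. Its argument "plan" is a list of rows, each a list of 5 numbers: the gripper's target within -1 to 1 (fully open at 1, half-way at 0, shut at -1), then the shift along the world's x, y, z in mm, then the turn about the world's z in rad. A call has exactly 5 rows; each row is the pose to reach, as a shift and turn from the pose measured when the call began; what a row does not reach only later rows make up. A row lasts 1/12 s, in which the tool goes at most 41.7 mm and 7.16 degrees, less where a joint would pass 70% of its speed; a pose out of reach is approached as far as the arm can. A call with a gripper value outside its range is refused whole. The fingers move at their own pace and stop on an object; "force" is the grip in N (left out, the last holds). Time passes only in rows, so rows that repeat a pose let the fingers close, or fill a call up. It gives the time, the measured TCP pose, the force and the opening at its end, in the units of the state.
- status.observe(): the state, without advancing time (a new reading comes with each control period).
- get_image(name): name is "scene" or "top" or "wrist"; returns a dict with "image" (420x560x3 uint8, blue, green, red), "depth" (420x560 float32, m along the optical axis (not along the pixel's ray), 0 where there is no reading), "fov_y" (degrees; the focal length in pixels is half the picture's height over the tangent of half this angle, whatever the lens; pixels are square), "cx", "cy" (the principal point, pixels), "view" (4x4, takes a point from world to camera coordinates); the wrist camera has in their place "hand_eye" (4x4, takes a point from camera to tool coordinates, whose origin is the TCP and whose axes are the tool frame's). Camera axes: x right, y up, looking along -z (the intrinsics and any distortion apply to the point x, -y, -z); pixel columns grow to the right and rows downward; lengths in m; the calibration is good to about 2 mm. A picture is of the moment at which its call begins: read the wrist's pose just before it.
- workorder.hand_in(): hands the job in, once; it reports no verdict.
The state is a dict: "clock": time; "joint_positions": joint angles; "dq": joint speeds; "tau": joint torques, N m; "tool_pos": TCP position; "eef_rot": TCP orientation; "ft_force": force on the tool from outside, world axes, zero at the start; "moment": the same for the moment, N m; "opening": opening from 0.0 (shut) to 1.0 (fully open).
Only numpy, scipy, OpenCV 4.12 (cv2) and the standard library are available. Lean on these libraries where they do the work, as an engineer would, in place of code of your own. Each camera call takes 0.05 s, during which the arm holds its last target.

## Task

Take the winged fuse carrier (the tall part with two side lugs) out of its wooden stand and fit it into the round bayonet holder on the sloping face of the switch box: let its lugs find the entry slots, push it in against the spring, twist it clockwise, then let it rise into its notches so that it stays locked in when you let go. Leave the other loose things where they are.

Things in the scene. Friction and masses are not known exactly. Their poses are not given: they have to be found in the camera images.
- carrier_mid (a point): Centre of the loose black fuse carrier (0.2 kg), half-way up its 100 mm height, on its axis; z = its axis, foot to wing. From the foot: barrel 40 mm across, 0-56 mm (foot tapered to 30 mm across over 7 mm); collar 55 mm across, 56-62 mm; wing 62-100 mm. A half turn about z makes no difference. Starts upright in one well of the stand, foot 6 mm above the table.
- carrier_wing (a point): Middle of the carrier's flat wing grip, 31 mm above carrier_mid. The wing is 50 mm long along x, 14 mm thick along y (pinch it across y) and 38 mm high.
- carrier_lugs (a point): On the carrier's axis at the mid height of its two brass lugs, 19 mm below carrier_mid. The lugs stand opposite each other along +x and -x, in line with the wing; each is 7 mm wide, 6 mm high and reaches 28 mm from the axis.
- holder_mouth (a point): Mouth centre of the bayonet holder, in the front plane of its white ring (92 mm across), fixed on the switch box. z = bore axis, out of the sloping face, 30 deg from vertical, leaning to the stand's -x (robot) side; x points up the slope, y level. Bore 43 mm across. Height of carrier_mid over this plane along z: 22 mm lugs on the ring, 16 mm lugs dropped in slots, 11 mm locked.
- holder_slots (a point): On the bore axis, 3 mm under the mouth, axes as holder_mouth. The two opposite entry slots for the lugs are 28 deg wide and reach 31 mm from the axis. They stand on a line turned 30 deg anticlockwise (seen from outside; from x towards y) from x, but the ring is fitted up to 22 deg either way of that: not measured, see it or feel it.
- holder_track (a point): On the bore axis, 18 mm under the mouth, axes as holder_mouth. The lugs can turn here, clockwise only (seen from outside), once their tops are 12 mm under the mouth (carrier_mid 4 mm over it, about 12 N). A rigid floor stops them 6 mm deeper (about 14 N).
- holder_notches (a point): On the bore axis, 8 mm under the mouth, axes as holder_mouth. The two notches, 28 deg wide, lie 50 deg clockwise of the slots, with a rigid end stop at their far side. There the spring lifts the lugs until their tops are 5 mm under the mouth: locked.
- holder_spring (a point): On the bore axis, 34 mm under the mouth, where the sprung plunger (500 N/m, 5 N at first touch) meets the carrier's foot.
- stand: Fixed wooden block, 190 mm (x) by 80 mm (y) by 28 mm high, origin under its centre. Two wells of 44 mm diameter, 22 mm deep, 47.5 mm either side of its centre along x: one holds the carrier, the other the stopper.
- switchbox: Fixed blue steel stand (base 200 x 150 x 12 mm) with a grey switch box of 140 x 130 x 70 mm on it, tilted 30 degrees so that its face slopes down toward -x of the stand; origin under the stand, at table height.
- stopper: Loose black stopper with a round knob and no lugs, 62 mm high, 55 mm wide, in the other well; leave it. Origin at its foot.
- screwdriver: Loose screwdriver lying in front; leave it.
- spanner: Loose spanner lying in front; leave it.
- tape: Loose grey tape ring, 96 mm wide, 24 mm high; leave it. Origin at its underside.
- carton: Loose cardboard carton 90 x 120 x 80 mm; leave it. Origin at its underside.
- drill: Loose cordless drill standing on its battery, 205 mm high; leave it. Origin at its underside.

How it is judged:
By the outcome, as a careful person would: the job done as asked, in the order asked, and still so for the second after the job is handed in, with the robot touching nothing.
It also fails if it takes over 61 s, if anything falls off the work surface, if the arm or the gripper's body presses on something with over 40 N, if the wrist force passes 120 N, or if a joint passes its speed limit or range.

## Working session

There is one attempt and no reset: what is moved stays moved. The work goes in short steps, Python scripts to look and compute and a tool call to move; the robot and the scene stay as the last step left them, time stands still between calls to the robot, and variables do not carry over. Pictures are saved under pics/ and viewed, and the job is handed in when it is done.

Besides the shell and the picture viewer there is one more tool, called in YAML: its name, and indented under it one key for each argument. send_rows: Moves the arm, as the interface text tells. Its arguments: {"type":"object","properties":{"plan":{"type":"array","items":{"type":"array","items":{"type":"number"}}},"force":{"type":"number"}},"required":["plan"]}

```bash
mkdir -p pics; ls
cat > h.py <<'E'
import numpy as np,cv2
from rig import status,get_image,robot
from scipy.spatial.transform import Rotation as R
def K(d):
    f=d["image"].shape[0]/2/np.tan(np.radians(d["fov_y"])/2); return f,d["cx"],d["cy"]
def save(d,n,crop=None,s=1):
    im=d["image"]
    if crop: im=im[crop[1]:crop[3],crop[0]:crop[2]]
    im=cv2.resize(im,None,fx=s,fy=s,interpolation=cv2.INTER_CUBIC); cv2.imwrite(f"pics/{n}.png",im)
E
python3 - <<'E'
from h import *
print(robot, [a for a in dir(robot) if a[0]!='_'])
for a in dir(robot):
    if a[0]!='_': print(a,getattr(robot,a))
s=status.observe()
for k,v in s.items(): print(k,v)
print(R.from_rotvec(s['eef_rot']).as_matrix().round(3))
for n in("scene","top","wrist"):
    d=get_image(n); np.save(f"pics/{n}0.npy",d,allow_pickle=True); save(d,n+"0",s=1.4)
    print(n,{k:(np.round(v,4).tolist() if k!='image' and k!='depth' else v.shape) for k,v in d.items()})
E
```

```text
pics
<Robot object at 0x7f91a5963e00> ['Unreachable', 'tcp_to_grasp']
Unreachable <class 'rig.Unreachable'>
tcp_to_grasp 0.0187
clock 0.0
joint_positions [ 1.13679078e+00  2.17771096e-01  1.61492110e+00 -2.34361411e-05
  1.31131613e+00 -1.12184845e-01]
dq [ 1.96193599e-03 -2.26779186e-04 -5.71838317e-05 -8.79156520e-04
  8.88679555e-04  1.41211503e-03]
tau [ 1.40301458e-03 -3.96850312e+01 -3.03853869e+01 -1.11463528e-04
  9.79908218e-03 -3.94267659e-06]
tool_pos [0.19729095 0.59212236 0.20586465]
eef_rot [-0.97024122  1.34658023  0.96824555]
ft_force [ 0.75679544  0.47080755 -0.17998945]
moment [-0.00348397 -0.00148449  0.02353122]
opening 0.9985504881314944
[[-0.001 -0.949  0.316]
 [-0.002  0.316  0.949]
 [-1.     0.    -0.002]]
scene {'image': (420, 560, 3), 'depth': (420, 560), 'fov_y': 46.1955, 'cx': 282.9656, 'cy': 210.1228, 'view': [[0.3255, 0.9455, -0.0063, -0.2617], [-0.7017, 0.246, 0.6686, 0.3076], [0.6337, -0.2132, 0.7436, -1.6656], [0.0, 0.0, 0.0, 1.0]]}
top {'image': (420, 560, 3), 'depth': (420, 560), 'fov_y': 47.2751, 'cx': 278.1182, 'cy': 209.3591, 'view': [[0.0182, -0.9997, -0.0133, 0.071], [0.9835, 0.0155, 0.1803, -0.5653], [-0.18, -0.0163, 0.9835, -1.3503], [0.0, 0.0, 0.0, 1.0]]}
wrist {'image': (420, 560, 3), 'depth': (420, 560), 'fov_y': 60.8422, 'cx': 274.1662, 'cy': 212.5373, 'hand_eye': [[0.0003, 0.272, -0.9623, -0.1671], [-0.0002, 0.9623, 0.272, 0.0676], [1.0, 0.0001, 0.0003, 0.0002], [0.0, 0.0, 0.0, 1.0]]}
```

View pics/scene0.png

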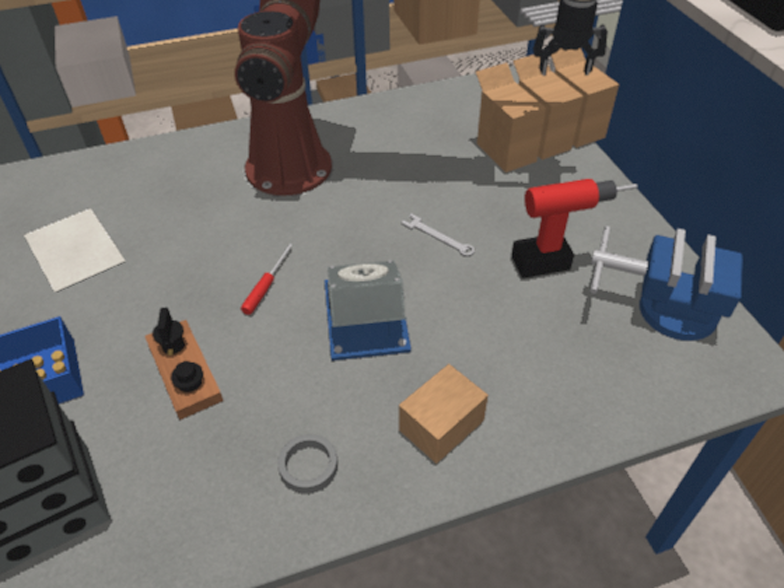

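View pics/top0.png

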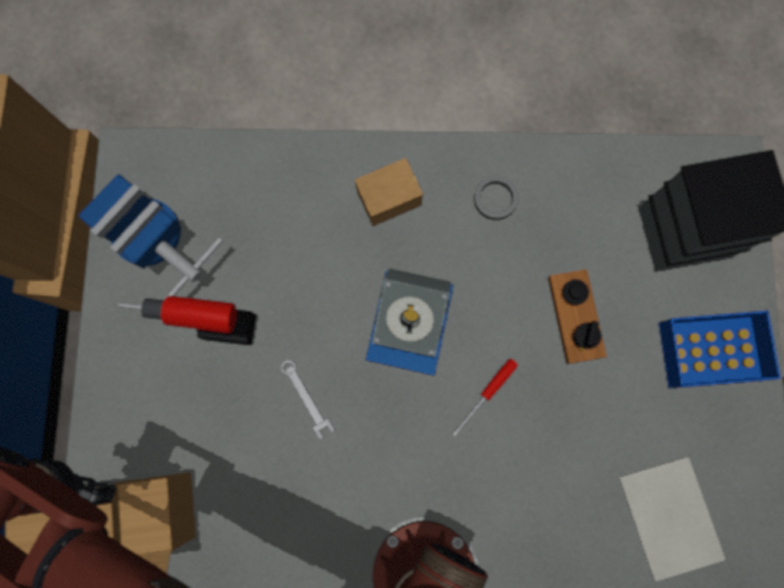

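View pics/wrist0.png

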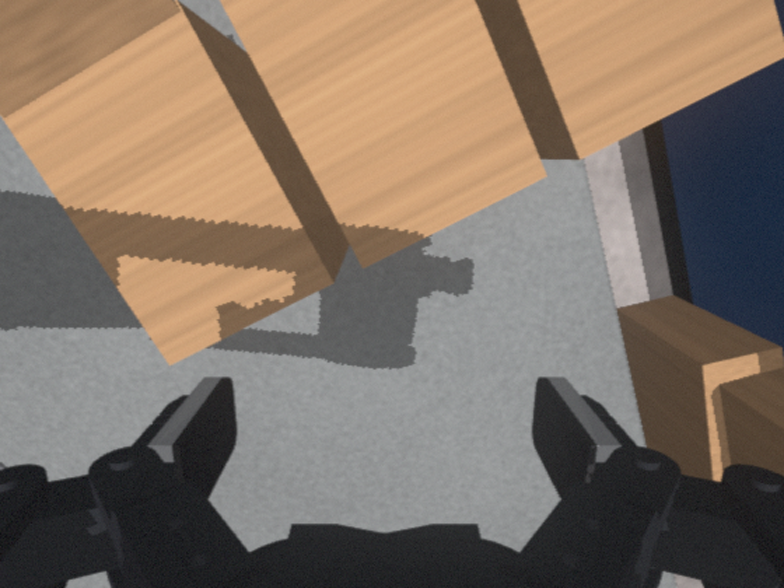

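```bash
cat >> h.py <<'E'
def world(d,u,v,s=None):
    f,cx,cy=K(d); z=float(np.median(d["depth"][int(v)-1:int(v)+2,int(u)-1:int(u)+2]))
    p=np.array([(u-cx)/f*z,-(v-cy)/f*z,-z,1.])
    if "view" in d: return (np.linalg.inv(d["view"])@p)[:3]
    T=np.eye(4);T[:3,:3]=R.from_rotvec(s["eef_rot"]).as_matrix();T[:3,3]=s["tool_pos"]
    return (T@d["hand_eye"]@p)[:3]
def cloud(d,s=None):
    f,cx,cy=K(d);z=d["depth"];H,W=z.shape
    v,u=np.mgrid[:H,:W];p=np.stack([(u-cx)/f*z,-(v-cy)/f*z,-z,np.ones_like(z)],-1)
    if "view" in d: M=np.linalg.inv(d["view"])
    else:
        T=np.eye(4);T[:3,:3]=R.from_rotvec(s["eef_rot"]).as_matrix();T[:3,3]=s["tool_pos"];M=T@d["hand_eye"]
    P=(p@M.T)[...,:3]; P[z==0]=np.nan; return P
E
python3 - <<'E'
from h import *
d=np.load("pics/top0.npy",allow_pickle=True).item()
save(d,"top_c",(250,180,450,280),4)
for u,v in[(419,240),(411,208),(292,227),(292,212),(292,245),(292,262),(400,300)]: print(u,v,world(d,u,v).round(4))
P=cloud(d)
# ring plane
E
```

```text
419 240 [ 0.4766 -0.3169  0.086 ]
411 208 [ 0.5706 -0.3015  0.0702]
292 227 [0.5082 0.0398 0.082 ]
292 212 [0.5416 0.041  0.1371]
292 245 [0.4565 0.0391 0.0861]
292 262 [0.4144 0.0374 0.0095]
400 300 [ 0.31   -0.28   -0.0023]
```

View pics/top_c.png

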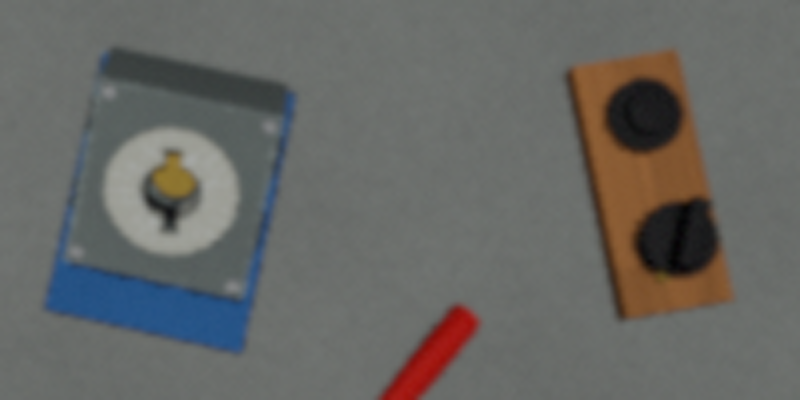

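send_rows:
  plan:
    - [1, 15, -10, 35, 0]
    - [1, 35, -20, 70, 0]
    - [1, 60, -35, 100, 0.03]
    - [1, 80, -55, 130, 0.06]
    - [1, 90, -85, 160, 0.1]

```text
clock: 0.57
tool_pos: [0.2889, 0.5083, 0.3657]
eef_rot: [-1.047, 1.306, 1.044]
ft_force: [-0.3, -0.2, 0.5]
opening: 1.003
```

send_rows:
  plan:
    - [1, 15, -38, 5, 0]
    - [1, 30, -76, 10, 0]
    - [1, 45, -114, 13, 0]
    - [1, 60, -152, 13, 0]
    - [1, 75, -190, 13, 0]

```text
clock: 0.98
tool_pos: [0.3641, 0.3166, 0.3788]
eef_rot: [-1.047, 1.305, 1.044]
ft_force: [1.1, 0.1, -0.2]
opening: 1.003
```

send_rows:
  plan:
    - [1, 15, -38, 0, 0]
    - [1, 30, -76, 0, 0]
    - [1, 45, -114, 0, 0]
    - [1, 60, -152, 0, 0]
    - [1, 75, -190, 0, 0]

```text
clock: 1.4
tool_pos: [0.4391, 0.1246, 0.3787]
eef_rot: [-1.047, 1.305, 1.044]
ft_force: [2.0, 0.7, -1.4]
opening: 1.002
```

send_rows:
  plan:
    - [1, 0, -36, 0, 0]
    - [1, 0, -72, 0, 0]
    - [1, 0, -75, 0, 0]
    - [1, 0, -75, 0, 0]
    - [1, 0, -75, 0, 0]

```text
clock: 1.82
tool_pos: [0.439, 0.0498, 0.3785]
eef_rot: [-1.046, 1.305, 1.044]
ft_force: [-0.3, 0.3, -0.0]
opening: 1.0
```

Run:
```python
from h import *
s=status.observe();d=get_image("wrist");np.save("pics/w1.npy",[d,s],allow_pickle=True);save(d,"w1",s=1.4);print(s["tool_pos"],s["eef_rot"])
```

```text
[0.4389954  0.04981821 0.37849382] [-1.04559477  1.30516448  1.04415692]
```

View pics/w1.png

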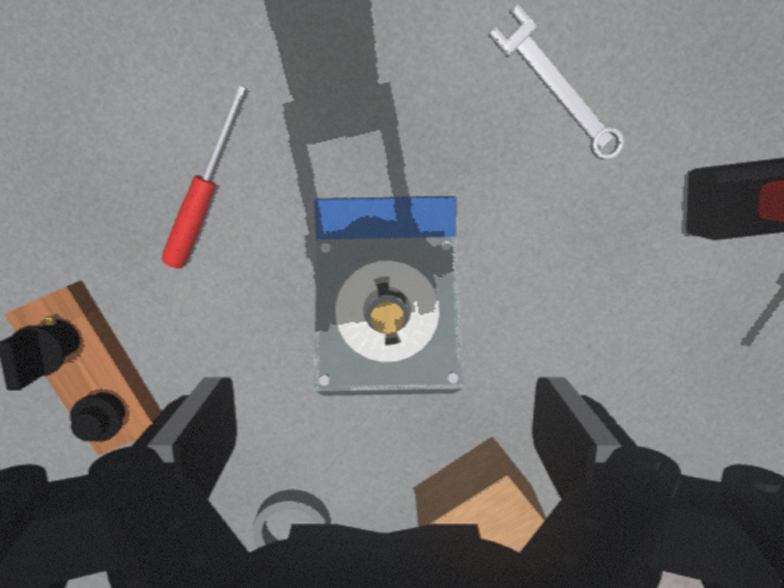

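```bash
cat > ring.py <<'E'
from h import *
import sys
d,s=np.load(sys.argv[1],allow_pickle=True)
P=cloud(d,s); im=d["image"].astype(int)
save(d,sys.argv[2],(220,170,340,290),5)
# box face plane by RANSAC in region of box
reg=np.zeros(P.shape[:2],bool); reg[172:277,228:328]=True
pts=P[reg&np.isfinite(P[...,0])]; pts=pts[pts[:,2]>.06]
rng=np.random.default_rng(0);best=None
for _ in range(800):
    a,b,c=pts[rng.choice(len(pts),3,False)];n=np.cross(b-a,c-a);n/=np.linalg.norm(n)+1e-12
    k=np.abs((pts-a)@n)<.0012
    if best is None or k.sum()>best.sum():best=k
q=pts[best];c=q.mean(0);n=np.linalg.svd(q-c)[2][2];n*=np.sign(n[2])
print("plane n",n.round(4),"tilt",np.degrees(np.arccos(n[2])),"N",best.sum(),len(pts),"c",c.round(4))
h=(P-c)@n
for lo in np.arange(-.06,.03,.002):
    k=(reg&(h>lo)&(h<=lo+.002)).sum()
    if k>30: print(round(lo*1000),k,end=" | ")
np.save("pics/plane.npy",[c,n])
E
python3 ring.py pics/w1.npy w1c
```

```text
plane n [-0.4912  0.1007  0.8652] tilt 30.092019249538666 N 5187 10137 c [0.5085 0.0387 0.1162]
-32 70 | -30 324 | -28 62 | -22 34 | -20 115 | -4 59 | -2 2911 | 0 3162 | 2 497 | 4 2411 | 6 368 |
```

View pics/w1c.png

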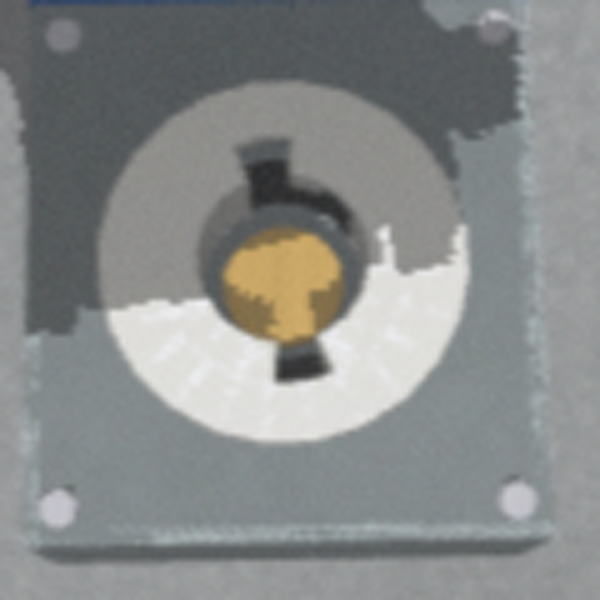

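```bash
cat > ring2.py <<'E'
from h import *
from scipy.optimize import least_squares
d,s=np.load("pics/w1.npy",allow_pickle=True);P=cloud(d,s)
c,n=np.load("pics/plane.npy")
reg=np.zeros(P.shape[:2],bool); reg[172:277,228:328]=True
h=(P-c)@n; k=reg&(h>.0035)&(h<.0065)
c2=c+n*np.median(h[k]); print("ring h",np.median(h[k]))
y=np.cross(n,[0,0,0]) 
x=np.array([n[0],n[1],0]);x=-x/np.linalg.norm(x);x=x-n*(x@n);x/=np.linalg.norm(x);y=np.cross(n,x)
f,cx,cy=K(d);T=np.eye(4);T[:3,:3]=R.from_rotvec(s["eef_rot"]).as_matrix();T[:3,3]=s["tool_pos"];M=T@d["hand_eye"]
def onp(u,v):
    r=M[:3,:3]@np.array([(u-cx)/f,-(v-cy)/f,-1]);o=M[:3,3];t=((c2-o)@n)/(r@n);return o+t*r
# crop px -> image px (resize by 5 => (u+.5)/5-.5+220)
g=lambda u,v:((u+.5)/5-.5+220,(v+.5)/5-.5+170)
# ring outer edge points by eye
edge=[(97,262),(133,150),(200,98),(284,79),(370,103),(440,165),(470,260),(440,355),(375,418),(290,443),(200,420),(135,360)]
E2=np.array([[(onp(*g(*e))-c2)@x,(onp(*g(*e))-c2)@y] for e in edge])
r=least_squares(lambda p:np.hypot(*(E2-p[:2]).T)-p[2],[0,0,.046]);print("circle",r.x,"res",np.abs(r.fun).max())
m=c2+x*r.x[0]+y*r.x[1];print("mouth",m.round(4),"x",x.round(4),"y",y.round(4),"n",n.round(4))
for nm,e in dict(u1=(237,152),u2=(293,142),l1=(276,380),l2=(331,371),um=(265,147),lm=(303,376)).items():
    p=onp(*g(*e))-m;a=np.degrees(np.arctan2(p@y,p@x));print(nm,"r",np.hypot(p@x,p@y).round(4),"ang",a.round(1))
np.save("pics/holder.npy",[m,x,y,n])
E
python3 ring2.py
```

```text
ring h 0.004994650313265557
circle [-0.00449293 -0.00187335  0.04628295] res 0.0011773082635132548
mouth [0.5019 0.0382 0.1183] x [ 0.8476 -0.1737  0.5014] y [0.2008 0.9796 0.    ] n [-0.4912  0.1007  0.8652]
u1 r 0.0293 ang -157.5
u2 r 0.0296 ang 174.2
l1 r 0.0315 ang -4.2
l2 r 0.0315 ang 20.9
um r 0.0286 ang -171.7
lm r 0.0308 ang 8.1
```

send_rows:
  plan:
    - [1, 0, -38, 0, -0.05]
    - [1, 0, -78, 0, -0.12]
    - [1, 0, -118, 0, -0.2]
    - [1, 0, -158, 0, -0.28]
    - [1, 0, -198, 0, -0.36]

```text
clock: 2.28
tool_pos: [0.4394, -0.1473, 0.3787]
eef_rot: [-0.774, 1.428, 0.772]
ft_force: [-0.2, 1.2, -0.2]
opening: 0.998
```

send_rows:
  plan:
    - [1, -5, -40, 0, -0.04]
    - [1, -10, -80, 0, -0.04]
    - [1, -10, -120, 0, -0.04]
    - [1, -10, -132, 0, -0.04]
    - [1, -10, -132, 0, -0.04]

```text
clock: 2.7
tool_pos: [0.4299, -0.2805, 0.3778]
eef_rot: [-0.741, 1.44, 0.741]
ft_force: [-0.8, 0.5, -0.5]
opening: 1.0
```

Run:
```python
from h import *
s=status.observe();d=get_image("wrist");np.save("pics/w2.npy",[d,s],allow_pickle=True);save(d,"w2",s=1.4);print(s["tool_pos"],s["eef_rot"],s["joint_positions"].round(3) if hasattr(s["joint_positions"],'round') else s["joint_positions"])
```

```text
[ 0.42994337 -0.28048129  0.37779233] [-0.74110682  1.44013629  0.74115603] [-7.150e-01 -1.130e-01  1.645e+00  1.000e-03  1.610e+00 -1.665e+00]
```

View pics/w2.png

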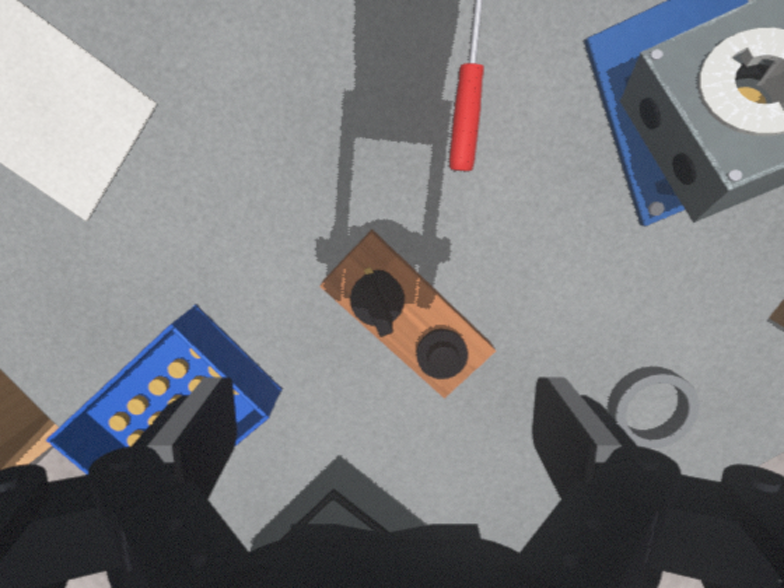

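```bash
cat > wing.py <<'E'
from h import *
import sys
d,s=np.load(sys.argv[1],allow_pickle=True);P=cloud(d,s)
zmin=float(sys.argv[2])
k=(P[...,2]>zmin)&(P[...,2]<.115)&(np.abs(P[...,0]-.485)<.06)&(np.abs(P[...,1]+.315)<.06)
q=P[k];print("N",len(q),"z",np.percentile(q[:,2],[5,50,95]).round(4))
r=cv2.minAreaRect((q[:,:2]*1e4).astype(np.float32));print("rect",np.array(r[0])/1e4,np.array(r[1])/10,r[2])
b=cv2.boxPoints(r)/1e4;print(b.round(4).tolist())
c=q[:,:2].mean(0);w,V=np.linalg.eigh(np.cov((q[:,:2]-c).T));print("mean",c.round(4),"pca ang",np.degrees(np.arctan2(V[1,1],V[0,1])).round(2),np.sqrt(w*12).round(4))
vs,us=np.where(k);print("px",us.min(),us.max(),vs.min(),vs.max())
save(d,sys.argv[3],(225,155,365,290),5)
Rm=R.from_rotvec(s["eef_rot"]).as_matrix();print("tooly ang",np.degrees(np.arctan2(Rm[1,1],Rm[0,1])))
E
python3 wing.py pics/w2.npy 0.098 w2c
```

```text
N 433 z [0.102  0.1061 0.1077]
rect [ 0.48266855 -0.32566055] [14.16875458 50.3019104 ] 76.47055053710938
[[0.45660001039505005, -0.32670000195503235], [0.5055000185966492, -0.3384000062942505], [0.5088000297546387, -0.3246999979019165], [0.45989999175071716, -0.31290000677108765]]
mean [ 0.4816 -0.3249] pca ang 166.48 [0.0145 0.0506]
px 258 280 202 240
tooly ang 144.44922430221948
```

View pics/w2c.png

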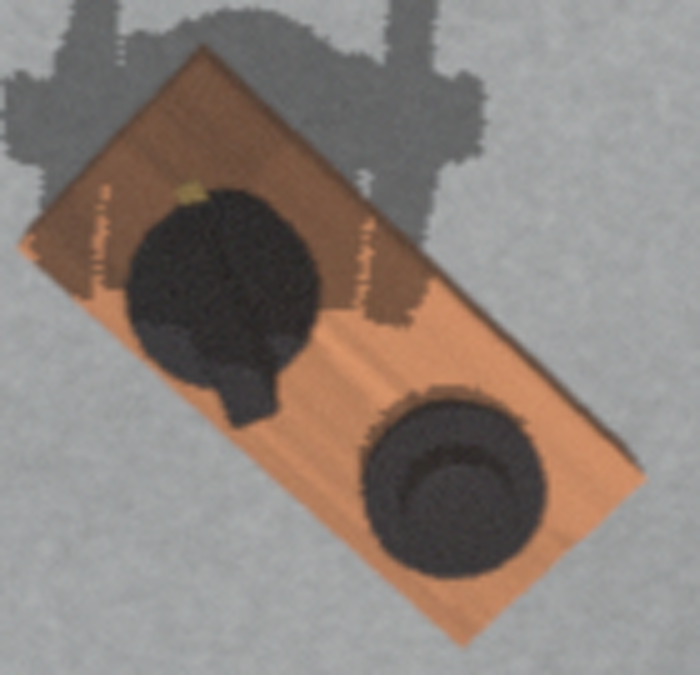

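send_rows:
  plan:
    - [1, 15, -12, -25, 0.1]
    - [1, 30, -25, -55, 0.2]
    - [1, 45, -38, -85, 0.3]
    - [1, 52.7, -45.2, -120, 0.385]
    - [1, 52.7, -45.2, -155, 0.385]

```text
clock: 3.17
tool_pos: [0.4857, -0.3224, 0.2225]
eef_rot: [-1.041, 1.306, 1.038]
ft_force: [0.0, -0.0, -0.1]
opening: 0.999
```

send_rows:
  plan:
    - [1, 0, 0, -35, 0]
    - [1, 0, 0, -70, 0]
    - [1, 0, 0, -90, 0]
    - [1, 0, 0, -90, 0]
    - [1, 0, 0, -90, 0]

```text
clock: 3.58
tool_pos: [0.4859, -0.3194, 0.1315]
eef_rot: [-1.04, 1.304, 1.044]
ft_force: [-0.9, 0.1, 0.9]
opening: 1.004
```

```bash
python3 - <<'E'
from h import *
s=status.observe();d=get_image("wrist");np.save("pics/w3.npy",[d,s],allow_pickle=True);save(d,"w3",s=1.4);print(s["tool_pos"],s["eef_rot"])
P=cloud(d,s)
E
python3 wing.py pics/w3.npy 0.098 w3c
```

```text
[ 0.48594355 -0.31938838  0.13152439] [-1.04013135  1.30436399  1.04352164]
N 2060 z [0.1046 0.1063 0.1074]
rect [ 0.4823248 -0.3258136] [13.96455231 50.15440979] 76.76128387451172
[[0.4562999904155731, -0.32690000534057617], [0.5051000118255615, -0.3384000062942505], [0.5083000063896179, -0.3248000144958496], [0.4595000147819519, -0.3133000135421753]]
mean [ 0.4805 -0.3253] pca ang 166.23 [0.0138 0.0506]
px 249 274 186 271
tooly ang 167.13682530246956
```

View pics/w3.png

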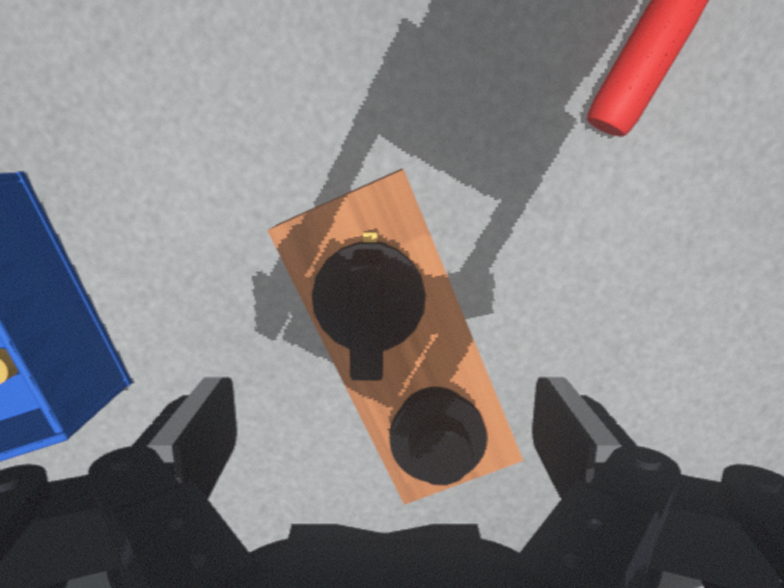

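send_rows:
  plan:
    - [1, -3.5, -6.3, 0, -0.01]
    - [1, -3.5, -6.3, -10, -0.01]
    - [1, -3.5, -6.3, -20, -0.01]
    - [1, -3.5, -6.3, -20, -0.01]
    - [1, -3.5, -6.3, -20, -0.01]

```text
clock: 4.05
tool_pos: [0.4829, -0.3269, 0.1128]
eef_rot: [-1.034, 1.308, 1.033]
ft_force: [-0.1, -0.4, 0.3]
opening: 1.002
```

Run:
```python
from h import *
s=status.observe();print(s["tool_pos"],s["joint_positions"],s["dq"])
```

```text
[ 0.48290281 -0.3268692   0.11275107] [-0.71706685  0.22595448  1.79091323  0.00330471  1.12372691 -2.05382768] [-0.00069032 -0.00626283 -0.01389026 -0.00331574 -0.00195046 -0.00067466]
```

send_rows:
  plan:
    - [1, -0.4, 1, -15, 0]
    - [1, -0.4, 1, -30, 0]
    - [1, -0.4, 1, -38, 0]
    - [1, -0.4, 1, -38, 0]
    - [1, -0.4, 1, -38, 0]
  force: 25

```text
clock: 4.47
tool_pos: [0.4821, -0.3257, 0.0744]
eef_rot: [-1.033, 1.309, 1.034]
ft_force: [0.2, 0.4, -0.6]
opening: 1.0
```

send_rows:
  plan:
    - [-1, 0, 0, 0, 0]
    - [-1, 0, 0, 0, 0]
    - [-1, 0, 0, 0, 0]
    - [-1, 0, 0, 0, 0]
    - [-1, 0, 0, 0, 0]
  force: 25

```text
clock: 4.88
tool_pos: [0.4825, -0.3259, 0.0749]
eef_rot: [-1.034, 1.308, 1.033]
ft_force: [-0.0, -0.1, 0.1]
opening: 0.298
```

send_rows:
  plan:
    - [-1, 0, 0, 0, 0]
    - [-1, 0, 0, 0, 0]
    - [-1, 0, 0, 0, 0]
    - [-1, 0, 0, 0, 0]
    - [-1, 0, 0, 0, 0]

```text
clock: 5.3
tool_pos: [0.4827, -0.3261, 0.0752]
eef_rot: [-1.034, 1.308, 1.033]
ft_force: [-0.1, -1.1, 1.8]
opening: 0.148
```

Run:
```python
from h import *
s=status.observe();d=get_image("wrist");save(d,"w4",s=1.4);print(s["tool_pos"],s["opening"],s["ft_force"],s["moment"])
```

```text
[ 0.4826648  -0.32607943  0.07516873] 0.14844149105992874 [-0.05484525 -1.09837568  1.8343814 ] [ 0.01475212 -0.02496081 -0.06529244]
```

View pics/w4.png

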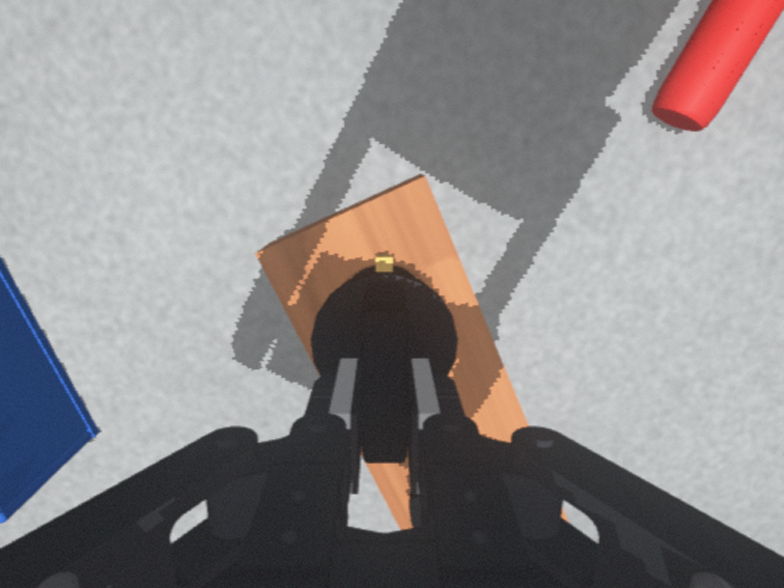

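send_rows:
  plan:
    - [-1, 0, 0, 3, 0]
    - [-1, 0, 0, 7, 0]
    - [-1, 0, 0, 12, 0]
    - [-1, 0, 0, 12, 0]
    - [-1, 0, 0, 12, 0]

```text
clock: 5.77
tool_pos: [0.4829, -0.3263, 0.0876]
eef_rot: [-1.035, 1.308, 1.032]
ft_force: [0.2, 0.1, -1.7]
opening: 0.149
```

send_rows:
  plan:
    - [-1, -4, 1, 0.5, 0]
    - [-1, -8, 2, 1.2, 0]
    - [-1, -12, 3, 2, 0]
    - [-1, -17, 4, 2.5, 0]
    - [-1, -22, 5.3, 2.5, 0]

```text
clock: 6.18
tool_pos: [0.4611, -0.3213, 0.0906]
eef_rot: [-1.036, 1.307, 1.03]
ft_force: [3.5, -0.4, -1.4]
opening: 0.151
```

Run:
```python
from h import *
s=status.observe();d=get_image("wrist");save(d,"w5",s=1.4);print(s["tool_pos"],s["opening"],s["ft_force"],s["moment"],s["eef_rot"])
```

```text
[ 0.46108653 -0.32128641  0.0906411 ] 0.1511642060194769 [ 3.54562586 -0.4416976  -1.43618823] [-0.12706779 -0.62196616  0.03500575] [-1.03601697  1.30740362  1.03041822]
```

View pics/w5.png

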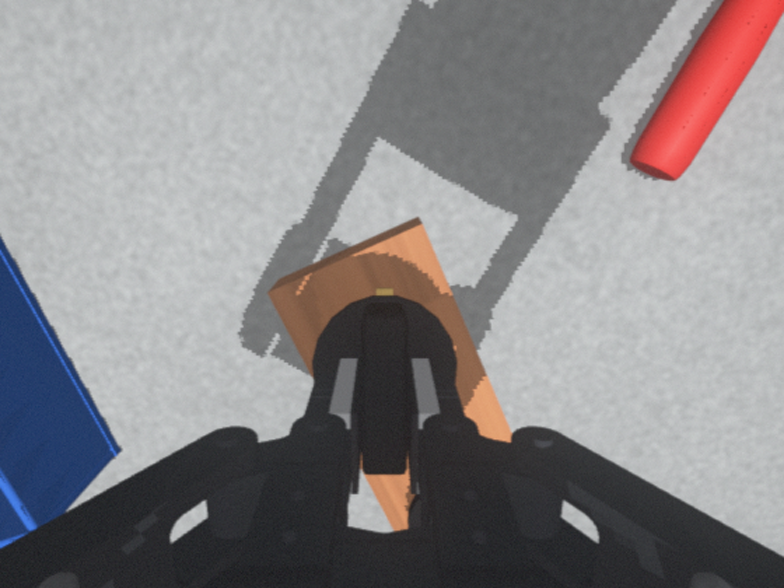

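send_rows:
  plan:
    - [-1, -4, 1, -0.3, 0]
    - [-1, -8, 2, -1, 0]
    - [-1, -12, 3, -1.8, 0]
    - [-1, -17, 4, -2.8, 0]
    - [-1, -22, 5.2, -4, 0]

```text
clock: 6.65
tool_pos: [0.4378, -0.3158, 0.0868]
eef_rot: [-1.035, 1.308, 1.031]
ft_force: [1.5, -0.6, -0.4]
opening: 0.15
```

Run:
```python
from h import *
s=status.observe();d=get_image("wrist");save(d,"w6",s=1.4);np.save("pics/w6.npy",[d,s],allow_pickle=True);print(s["tool_pos"],s["opening"],s["ft_force"],s["moment"],s["eef_rot"])
```

```text
[ 0.43780478 -0.31582889  0.08677633] 0.14984879451940236 [ 1.50436791 -0.62522402 -0.36375494] [-0.13566879 -0.61590971 -0.00610117] [-1.03546035  1.30814093  1.03115497]
```

View pics/w6.png

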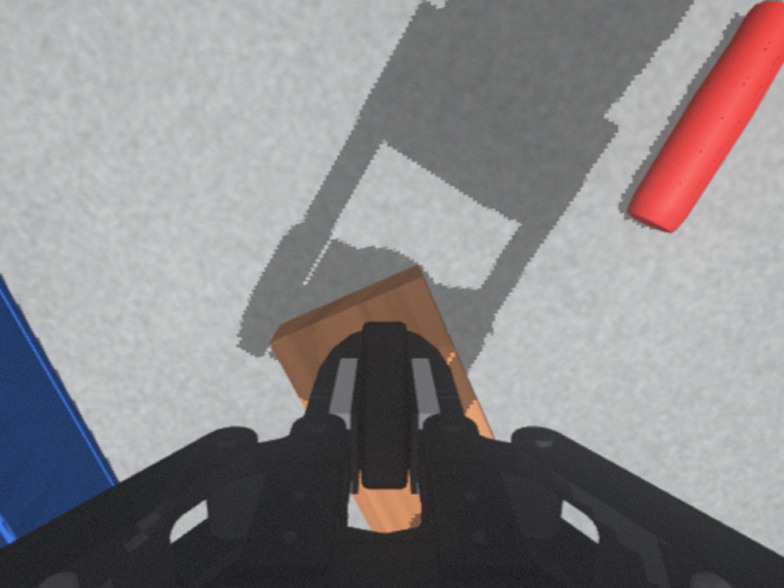

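send_rows:
  plan:
    - [-1, -5, 2, 25, 0]
    - [-1, -5, 2, 60, 0]
    - [-1, -5, 2, 95, 0]
    - [-1, -5, 2, 130, 0]
    - [-1, -5, 10, 150, 0]

```text
clock: 7.12
tool_pos: [0.4309, -0.3064, 0.2391]
eef_rot: [-1.035, 1.311, 1.031]
ft_force: [1.4, -0.3, -1.4]
opening: 0.151
```

```bash
cat > tilt.py <<'E'
from h import *
import sys
s=status.observe();d=get_image("wrist");save(d,sys.argv[1],s=1.4);np.save(f"pics/{sys.argv[1]}.npy",[d,s],allow_pickle=True);print(s["tool_pos"],s["opening"],s["ft_force"],s["moment"])
P=cloud(d,s);Rm=R.from_rotvec(s["eef_rot"]).as_matrix()
Q=(P-s["tool_pos"])@Rm
# columns through wing top: print profile tool x,y along u=274
for v in range(215,350,6):
    print(v,(Q[v,274]*1000).round(1).tolist(),end="; ")
q=Q[238:343,266:283].reshape(-1,3);q=q[np.isfinite(q).all(1)]
best=None;rng=np.random.default_rng(0)
for _ in range(500):
    a,b,c=q[rng.choice(len(q),3,False)];n=np.cross(b-a,c-a);n/=np.linalg.norm(n)+1e-12
    k=np.abs((q-a)@n)<.0008
    if best is None or k.sum()>best.sum():best=k
w=q[best];n=np.linalg.svd(w-w.mean(0))[2][2];n*=-np.sign(n[0])
print("\nwing-top normal (tool)",n.round(3),"tilt y",np.degrees(np.arctan2(n[1],-n[0])),"N",len(w),len(q),"y range",w[:,1].min(),w[:,1].max(),"c",w.mean(0).round(4))
print("axis world",(Rm@n).round(4))
E
python3 tilt.py w7
```

```text
[ 0.43085543 -0.30642556  0.23907694] 0.15089111781667122 [ 1.35011124 -0.32931982 -1.37738414] [-0.05050248  0.02667396  0.03501858]
215 [231.0, -47.8, -0.3]; 221 [231.7, -55.3, -0.3]; 227 [231.8, -62.7, -0.3]; 233 [-20.6, 17.0, -0.1]; 239 [-21.7, 14.7, -0.1]; 245 [-24.1, 12.8, -0.1]; 251 [-23.8, 10.0, -0.1]; 257 [-26.3, 8.2, -0.1]; 263 [-26.0, 5.3, -0.1]; 269 [-27.7, 3.3, -0.1]; 275 [-28.9, 1.1, -0.1]; 281 [-28.9, -1.6, -0.1]; 287 [-31.2, -3.3, -0.1]; 293 [-31.1, -6.1, -0.1]; 299 [-32.8, -8.0, -0.1]; 305 [-33.7, -10.3, -0.1]; 311 [-33.8, -13.0, -0.1]; 317 [-35.7, -14.7, -0.1]; 323 [-36.6, -16.9, -0.1]; 329 [-37.9, -18.9, -0.1]; 335 [-38.4, -21.4, -0.1]; 341 [-39.3, -23.6, -0.1]; 347 [-41.2, -25.1, -0.1]; 
wing-top normal (tool) [-0.906  0.423  0.029] tilt y 25.019981695002087 N 1400 1775 y range -0.024086769564730146 0.01539407345048484 c [-0.031  -0.0046 -0.0001]
axis world [-0.4059  0.1282  0.9049]
```

View pics/w7.png

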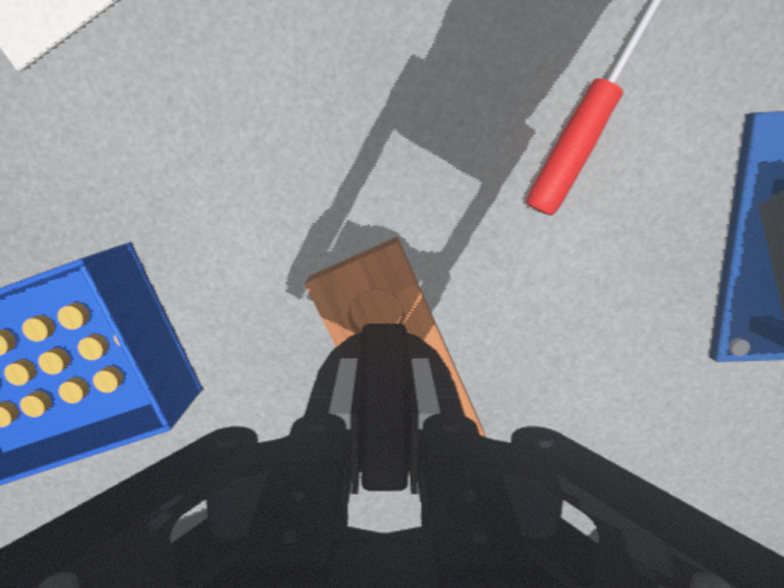

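```bash
cat > tgt.py <<'E'
from h import *
m,x,y,n=np.load("pics/holder.npy")
def pose(psi,h,foot=(.0584,-.0491,0),lat=0):
    """TCP so that carrier foot centre is at height h over mouth on bore axis, tool yaw = lean azimuth+psi deg"""
    a=np.arctan2(n[1],n[0])+np.radians(psi);ty=np.array([np.cos(a),np.sin(a),0]);tx=np.array([0,0,-1.]);tz=np.cross(tx,ty)
    Rm=np.stack([tx,ty,tz],1); return m+n*h+x*lat-Rm@np.array(foot),a
def delta(psi,h,**k):
    s=status.observe();p,a=pose(psi,h,**k);Rm=R.from_rotvec(s["eef_rot"]).as_matrix();c=np.arctan2(Rm[1,1],Rm[0,1])
    dy=(a-c+np.pi/2)%np.pi-np.pi/2
    print("psi",psi,"h",h,"tcp",p.round(4),"d mm",((p-s["tool_pos"])*1000).round(1),"dyaw",round(dy,4))
E
python3 -c "
from tgt import *
delta(5,.06);delta(5,.03);delta(5,0);delta(5,-.02);delta(5,-.03)"
```

```text
psi 5 h 0.06 tcp [0.4236 0.0498 0.2286] d mm [ -8.9 355.5 -14.1] dyaw 0.121
psi 5 h 0.03 tcp [0.4384 0.0468 0.2027] d mm [  5.9 352.4 -40. ] dyaw 0.121
psi 5 h 0 tcp [0.4531 0.0438 0.1767] d mm [ 20.6 349.4 -66. ] dyaw 0.121
psi 5 h -0.02 tcp [0.4629 0.0418 0.1594] d mm [ 30.4 347.4 -83.3] dyaw 0.121
psi 5 h -0.03 tcp [0.4678 0.0408 0.1507] d mm [ 35.3 346.4 -91.9] dyaw 0.121
```

send_rows:
  plan:
    - [-1, 0, 30, 15, 0.03]
    - [-1, 0, 68, 25, 0.06]
    - [-1, 0, 107, 30, 0.09]
    - [-1, -3, 147, 30, 0.12]
    - [-1, -5, 187, 30, 0.12]

```text
clock: 7.58
tool_pos: [0.4251, -0.1168, 0.2707]
eef_rot: [-1.124, 1.261, 1.122]
ft_force: [0.7, -0.0, -2.8]
opening: 0.152
```

send_rows:
  plan:
    - [-1, -1, 40, 0, 0]
    - [-1, -2, 80, 0, 0]
    - [-1, -3, 120, 0, 0]
    - [-1, -4, 150, 0, 0]
    - [-1, -4, 165, 0, 0]

```text
clock: 8.0
tool_pos: [0.418, 0.0512, 0.2679]
eef_rot: [-1.123, 1.264, 1.13]
ft_force: [0.1, -0.5, -2.8]
opening: 0.151
```

```bash
python3 tilt.py w8 | tail -2; python3 -c "
from tgt import *
delta(5,.06);delta(5,.03);delta(5,0)"
```

```text
wing-top normal (tool) [-0.905  0.423  0.048] tilt y 25.036699052642206 N 1412 1774 y range -0.0243839211741244 0.015365876168868461 c [-0.0308 -0.0044 -0.0003]
axis world [-0.41    0.0943  0.9072]
psi 5 h 0.06 tcp [0.4236 0.0498 0.2286] d mm [  5.5  -2.6 -39.4] dyaw -0.0035
psi 5 h 0.03 tcp [0.4384 0.0468 0.2027] d mm [ 20.2  -5.7 -65.3] dyaw -0.0035
psi 5 h 0 tcp [0.4531 0.0438 0.1767] d mm [ 34.9  -8.7 -91.3] dyaw -0.0035
```

View pics/w8.png

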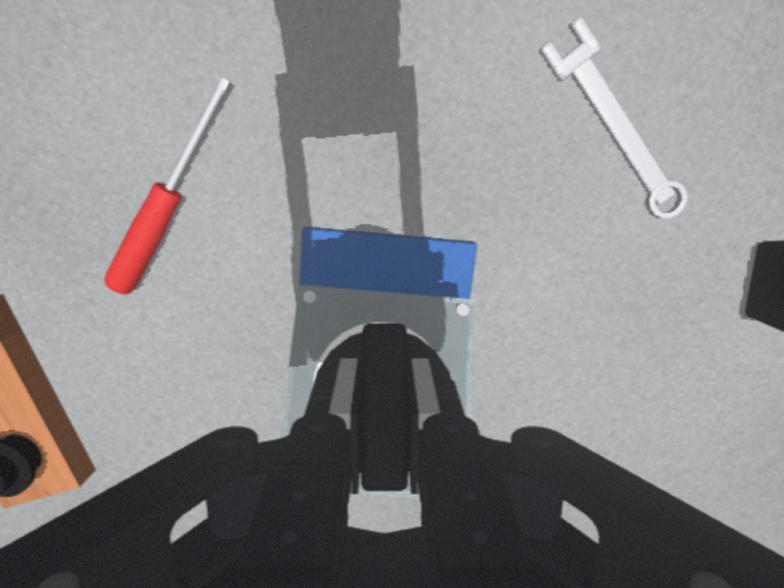

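send_rows:
  plan:
    - [-1, 5, -2.6, -25, 0]
    - [-1, 10, -4, -45, 0]
    - [-1, 20, -5.7, -65, 0]
    - [-1, 25, -6.7, -74, 0]
    - [-1, 25, -6.7, -74, 0]

```text
clock: 8.47
tool_pos: [0.44, 0.0452, 0.1896]
eef_rot: [-1.118, 1.27, 1.138]
ft_force: [-1.1, 0.3, -2.1]
opening: 0.149
```

```bash
python3 -c "
from tgt import *
delta(5,.02);delta(5,0);delta(5,-.01);delta(5,-.02)
d=get_image('scene');save(d,'s9',(200,150,330,260),6)
d=get_image('wrist');save(d,'w9',s=1.4)
print(status.observe()['ft_force'])"
```

```text
psi 5 h 0.02 tcp [0.4433 0.0458 0.194 ] d mm [3.3 0.6 4.4] dyaw -0.0029
psi 5 h 0 tcp [0.4531 0.0438 0.1767] d mm [ 13.1  -1.4 -12.9] dyaw -0.0029
psi 5 h -0.01 tcp [0.458  0.0428 0.168 ] d mm [ 18.   -2.4 -21.6] dyaw -0.0029
psi 5 h -0.02 tcp [0.4629 0.0418 0.1594] d mm [ 22.9  -3.4 -30.2] dyaw -0.0029
[ 0.17979819 -0.67557443 -1.44525317]
```

View pics/s9.png

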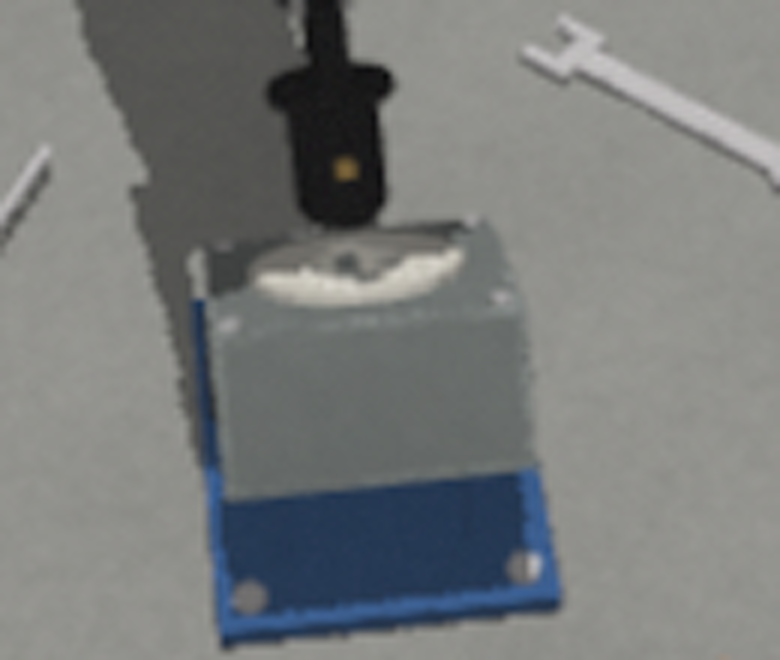

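View pics/w9.png

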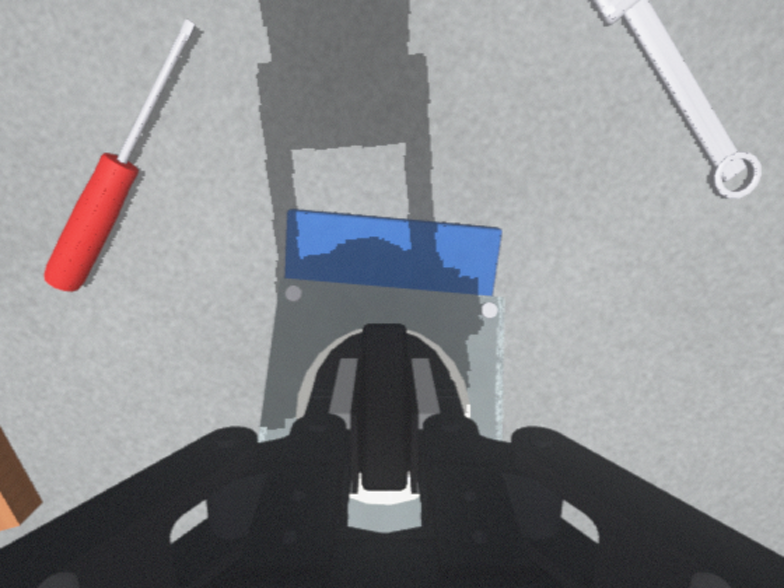

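```bash
python3 -c "
from tgt import *
d=get_image('scene');s=status.observe()
u,v=345/6+200,168/6+150
p=world(d,u,v);print('lug',p.round(4), 'mouth frame',[round(float((p-m)@e)*1000,1) for e in(x,y,n)])
th=np.radians(26);Rm=R.from_rotvec(s['eef_rot']).as_matrix()
f=s['tool_pos']+Rm@np.array([.0584,-.0491,0]);a=Rm@np.array([-np.cos(th),np.sin(th),0]);w=Rm@np.array([-np.sin(th),-np.cos(th),0])
e=f+.031*a+.028*w;print('exp lug',e.round(4),[round(float((e-m)@q)*1000,1) for q in(x,y,n)],'axis in holder',[round(float(a@q),3) for q in (x,y,n)])
f_,cx,cy=K(d)
def px(p):
  c=d['view']@np.append(p,1);return cx-f_*c[0]/c[2],cy+f_*c[1]/c[2]
g=lambda p:tuple(((np.array(px(p))-[200,150])*6).round(0))
print('exp lug px',g(e),'mouth px',g(m),'foot',g(f),'collar c',g(f+.059*a))
"
```

```text
lug [0.5023 0.0379 0.1728] mouth frame [27.7, -0.2, 47.0]
exp lug [0.5032 0.0387 0.1757] [29.8, 0.8, 49.0] axis in holder [0.079, -0.041, 0.996]
exp lug px (np.float64(347.0), np.float64(164.0)) mouth px (np.float64(351.0), np.float64(258.0)) foot (np.float64(346.0), np.float64(213.0)) collar c (np.float64(329.0), np.float64(81.0))
```

send_rows:
  plan:
    - [-1, 6, -0.8, -6, 0]
    - [-1, 11, -1.5, -12, 0]
    - [-1, 14, -2, -15, 0]
    - [-1, 17, -2.3, -18, 0]
    - [-1, 19, -2.6, -21, 0]

```text
clock: 9.03
tool_pos: [0.4618, 0.043, 0.173]
eef_rot: [-1.121, 1.264, 1.133]
ft_force: [0.8, 1.0, -2.0]
opening: 0.154
```

```bash
python3 -c "
from tgt import *
delta(5,-.01);delta(5,-.02);delta(5,-.03)
d=get_image('scene');save(d,'s10',(200,150,330,260),6)
s=status.observe();print(s['ft_force'],s['moment'])"
```

```text
psi 5 h -0.01 tcp [0.458  0.0428 0.168 ] d mm [-3.8 -0.2 -4.9] dyaw -0.0029
psi 5 h -0.02 tcp [0.4629 0.0418 0.1594] d mm [  1.1  -1.2 -13.6] dyaw -0.0029
psi 5 h -0.03 tcp [0.4678 0.0408 0.1507] d mm [  6.   -2.2 -22.2] dyaw -0.0029
[-0.57432601  0.35605585 -2.53330524] [ 0.11714845  0.15029375 -0.0068099 ]
```

View pics/s10.png

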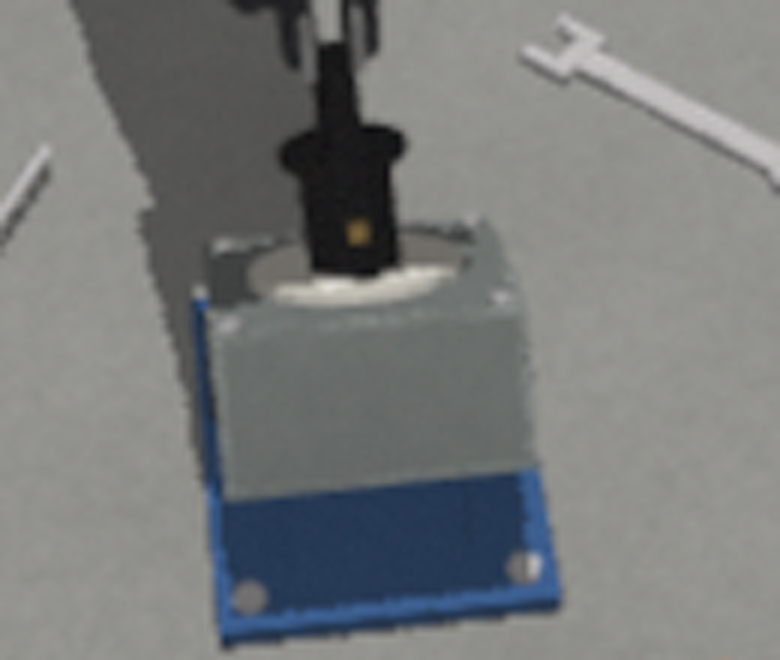

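send_rows:
  plan:
    - [-1, -2.5, 0, -3, 0]
    - [-1, -1, -0.4, -6, 0]
    - [-1, 0.5, -0.8, -9, 0]
    - [-1, 1.8, -1.2, -12, 0]
    - [-1, 2.4, -1.5, -13, 0]

```text
clock: 9.5
tool_pos: [0.4643, 0.0415, 0.1588]
eef_rot: [-1.121, 1.264, 1.133]
ft_force: [0.4, 0.8, -1.2]
opening: 0.154
```

```bash
python3 -c "
from tgt import *
delta(5,-.02);delta(5,-.03)
s=status.observe();print(s['ft_force'],s['moment'])"
```

```text
psi 5 h -0.02 tcp [0.4629 0.0418 0.1594] d mm [-1.3  0.3  0.6] dyaw -0.0029
psi 5 h -0.03 tcp [0.4678 0.0408 0.1507] d mm [ 3.6 -0.7 -8.1] dyaw -0.0029
[ 0.36249282  0.80174422 -1.23288849] [ 0.14649051 -0.07659857 -0.006934  ]
```

send_rows:
  plan:
    - [-1, 0.5, -0.2, -2, 0]
    - [-1, 1, -0.4, -4, 0]
    - [-1, 1.7, -0.5, -6, 0]
    - [-1, 2.4, -0.6, -8, 0]
    - [-1, 2.4, -0.6, -8, 0]

```text
clock: 9.92
tool_pos: [0.4671, 0.0411, 0.1512]
eef_rot: [-1.121, 1.263, 1.133]
ft_force: [2.1, 1.4, -2.6]
opening: 0.148
```

```bash
python3 tilt.py w11|tail -2; python3 -c "
from tgt import *
delta(5,-.03)
d=get_image('scene');save(d,'s11',(200,150,330,260),6)
s=status.observe();print(s['ft_force'],s['moment'])"
```

```text
wing-top normal (tool) [-0.897  0.443 -0.007] tilt y 26.268336477600137 N 1388 1777 y range -0.02379111313493898 0.015221374262371377 c [-0.0309 -0.0043 -0.0002]
axis world [-0.4347  0.0394  0.8997]
psi 5 h -0.03 tcp [0.4678 0.0408 0.1507] d mm [ 0.4 -0.4 -0.3] dyaw -0.0031
[ 1.11336716  1.7888515  -2.40984703] [ 0.40154778 -0.22328136  0.10595275]
```

View pics/s11.png

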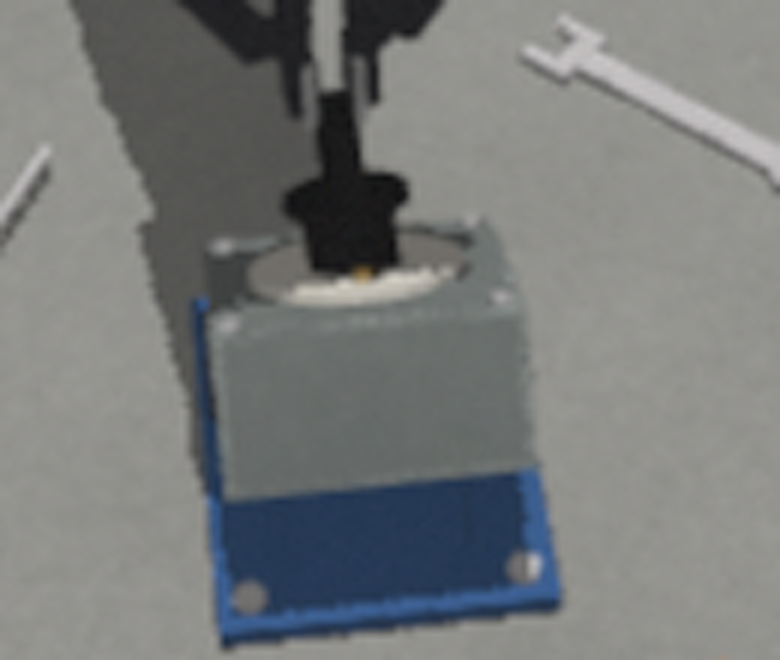

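View pics/w11.png

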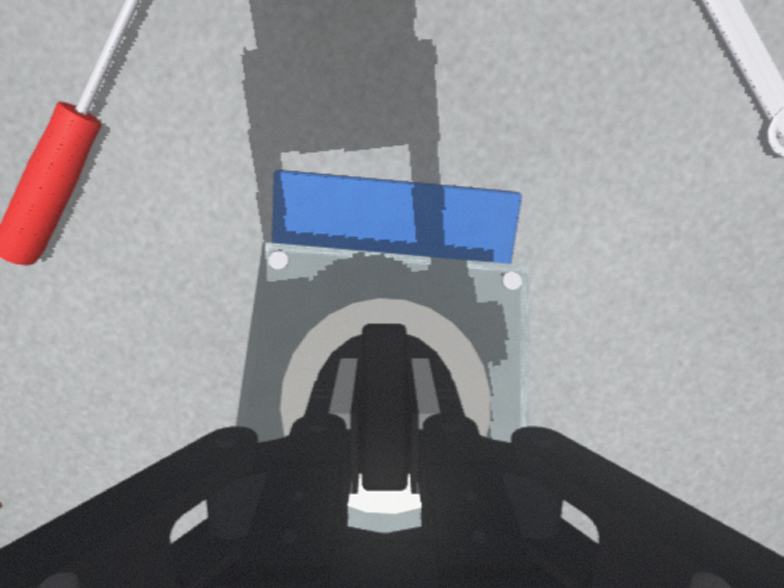

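send_rows:
  plan:
    - [-1, 0.3, 0, -1.5, 0]
    - [-1, 0.6, -0.1, -3, 0]
    - [-1, 0.9, -0.2, -4.5, 0]
    - [-1, 1.2, -0.2, -6, 0]
    - [-1, 1.2, -0.2, -6, 0]

```text
clock: 10.43
tool_pos: [0.4689, 0.0412, 0.1457]
eef_rot: [-1.121, 1.261, 1.132]
ft_force: [-2.8, 2.9, 4.2]
opening: 0.155
```

```bash
python3 tilt.py w12|tail -2; python3 -c "
from tgt import *
delta(5,-.034)
s=status.observe();print(s['ft_force'],s['moment'])"
```

```text
wing-top normal (tool) [-0.894  0.447  0.004] tilt y 26.58322550760616 N 1405 1781 y range -0.023699762970732376 0.015199456151687274 c [-0.031  -0.0045 -0.0002]
axis world [-0.4394  0.05    0.8969]
psi 5 h -0.034 tcp [0.4698 0.0404 0.1473] d mm [ 0.9 -0.8  1.5] dyaw -0.003
[-1.54879693  2.70919841  5.2296666 ] [0.37720867 0.26419551 0.12121885]
```

send_rows:
  plan:
    - [-0.3, 0, 0, 0, 0]
    - [-0.3, 0, 0, 0, 0]
    - [-0.3, 3, 0.7, 0.5, 0]
    - [-0.3, 6.5, 1, 0.6, 0]
    - [-0.3, 6.5, 1, 0.6, 0]

```text
clock: 10.9
tool_pos: [0.4762, 0.0419, 0.1463]
eef_rot: [-1.122, 1.261, 1.131]
ft_force: [-0.7, 0.3, -0.0]
opening: 0.35
```

```bash
python3 tilt.py w13|tail -2; python3 -c "
from tgt import *
d=get_image('scene');save(d,'s13',(200,150,330,260),6)
s=status.observe();print(s['ft_force'],s['moment'],s['opening'])"
```

```text
wing-top normal (tool) [-0.799  0.599  0.049] tilt y 36.86116739730744 N 819 1782 y range -0.004232676721388782 0.016686006279099157 c [-0.0326  0.0062 -0.0002]
axis world [-0.5863  0.1126  0.8023]
[-0.54544072  0.1065804  -0.90185424] [-0.02450404 -0.04410549  0.00960834] 0.3488989044559276
```

View pics/s13.png

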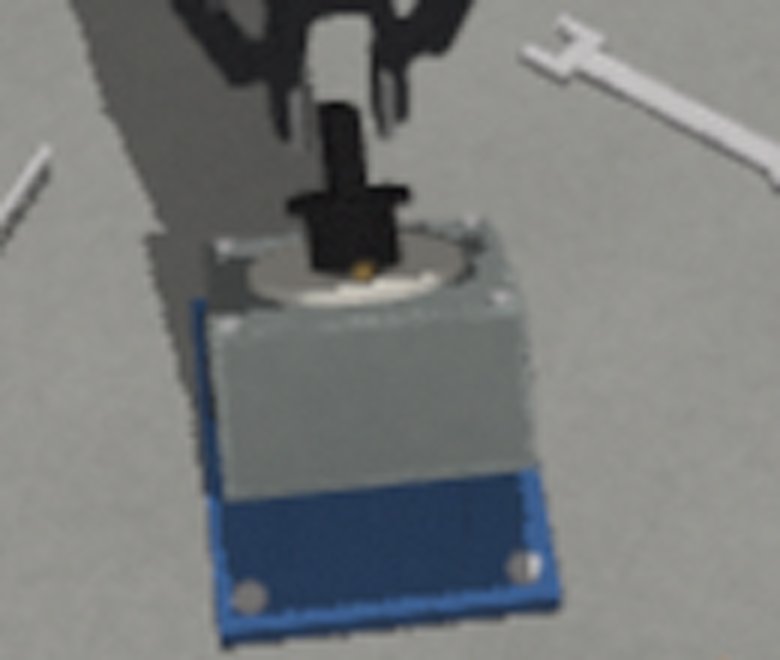

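View pics/w13.png

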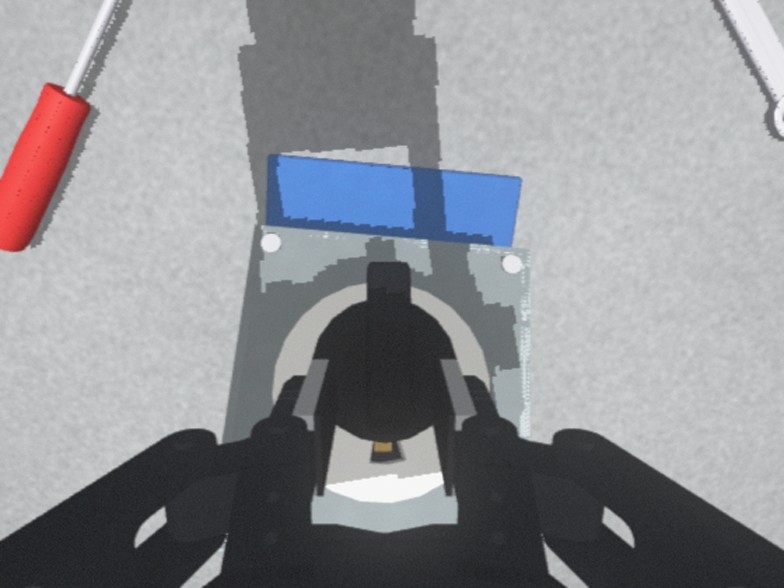

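```bash
cat > wt.py <<'E'
from h import *
import sys
from tgt import m,x,y,n
d,s=np.load(f"pics/{sys.argv[1]}.npy",allow_pickle=True);u=int(sys.argv[2])
P=cloud(d,s);Rm=R.from_rotvec(s["eef_rot"]).as_matrix();Q=(P-s["tool_pos"])@Rm
for v in range(int(sys.argv[3]),int(sys.argv[4]),int(sys.argv[5])): print(v,(Q[v,u]*1000).round(1).tolist(),"hold",[round(float((P[v,u]-m)@e)*1000,1) for e in(x,y,n)])
E
python3 wt.py w13 278 180 330 7
```

```text
180 [63.8, 24.5, 2.3] hold [-61.9, -1.2, -5.3]
187 [-10.5, 35.2, 1.6] hold [-33.5, -3.1, 64.1]
194 [-12.6, 32.5, 1.5] hold [-30.1, -2.9, 64.5]
201 [-15.1, 29.9, 1.5] hold [-26.6, -2.7, 65.4]
208 [-16.6, 27.2, 1.5] hold [-23.5, -2.4, 65.3]
215 [-18.5, 24.5, 1.5] hold [-20.2, -2.2, 65.7]
222 [-20.5, 22.0, 1.5] hold [-17.0, -2.0, 66.1]
229 [-22.4, 19.4, 1.5] hold [-13.9, -1.8, 66.4]
236 [-25.3, 17.3, 1.5] hold [-10.6, -1.6, 67.9]
243 [-26.0, 14.4, 1.5] hold [-7.8, -1.4, 67.0]
250 [-28.6, 12.4, 1.4] hold [-4.6, -1.2, 68.3]
257 [-29.7, 9.7, 1.4] hold [-1.8, -1.0, 67.8]
264 [-31.9, 7.5, 1.4] hold [1.2, -0.8, 68.6]
271 [-33.3, 5.0, 1.4] hold [4.0, -0.6, 68.5]
278 [-35.3, 2.9, 1.4] hold [6.8, -0.4, 69.2]
285 [-37.3, 0.8, 1.4] hold [9.7, -0.3, 69.9]
292 [-38.9, -1.4, 1.4] hold [12.4, -0.1, 70.2]
299 [-39.1, -4.4, 1.4] hold [15.1, 0.2, 68.8]
306 [-21.6, -17.8, 1.6] hold [17.7, 1.7, 47.0]
313 [-11.1, -27.9, 1.7] hold [21.0, 2.7, 32.8]
320 [10.3, -45.4, 2.0] hold [25.2, 4.6, 5.6]
327 [32.6, -64.7, 2.3] hold [30.5, 6.7, -23.4]
```

send_rows:
  plan:
    - [-0.3, -4, 1, -1, 0]
    - [-0.3, -8, 1.8, -2.5, 0]
    - [-1, -8, 1.8, -2.5, 0]
    - [-1, -8, 1.8, -2.5, 0]
    - [-1, -8, 1.8, -2.5, 0]
  force: 30

```text
clock: 11.42
tool_pos: [0.4668, 0.0437, 0.1434]
eef_rot: [-1.121, 1.263, 1.133]
ft_force: [-1.0, 0.3, 0.1]
opening: 0.154
```

```bash
python3 tilt.py w14|tail -2; python3 -c "
from tgt import *
s=status.observe();print(s['ft_force'],s['moment'],s['opening'],s['tool_pos'])"
```

```text
wing-top normal (tool) [-0.797  0.603  0.042] tilt y 37.097662809973535 N 1168 1780 y range -0.014094711577691463 0.015297909645409046 c [-0.0323  0.0007 -0.0002]
axis world [-0.5886  0.1061  0.8014]
[-1.38354698 -0.77386619 -0.68421502] [-0.12466683  0.29018873  0.00107879] 0.1539888842593142 [0.46681148 0.0437119  0.14337935]
```

send_rows:
  plan:
    - [-1, 2, -0.4, 1, 0]
    - [-1, 4, -0.8, 2, 0]
    - [-1, 6, -1.2, 2.5, 0]
    - [-1, 7.3, -1.5, 2, 0]
    - [-1, 7.3, -1.5, 2, 0]
  force: 40

```text
clock: 11.88
tool_pos: [0.472, 0.0423, 0.1448]
eef_rot: [-1.118, 1.268, 1.138]
ft_force: [-5.2, 0.1, 2.1]
opening: 0.146
```

```bash
python3 tilt.py w15|tail -2; python3 -c "
from tgt import *
s=status.observe();print(s['ft_force'],s['moment'],s['opening'],s['tool_pos'],[(round(float((s['tool_pos']+[0,0,.0187]-m)@e)*1000,1)) for e in (x,y,n)])"
```

```text
wing-top normal (tool) [-0.823  0.567  0.038] tilt y 34.55153734091353 N 1162 1781 y range -0.013853964342813973 0.015684959487826673 c [-0.0328  0.0008 -0.0002]
axis world [-0.5481  0.0974  0.8307]
[-6.14183217  0.59796802  1.64675977] [-0.0118768   1.31291631  0.0032325 ] 0.14359376015501993 [0.47199677 0.04231386 0.14478934] [-3.4, -1.9, 54.2]
```

View pics/w15.png

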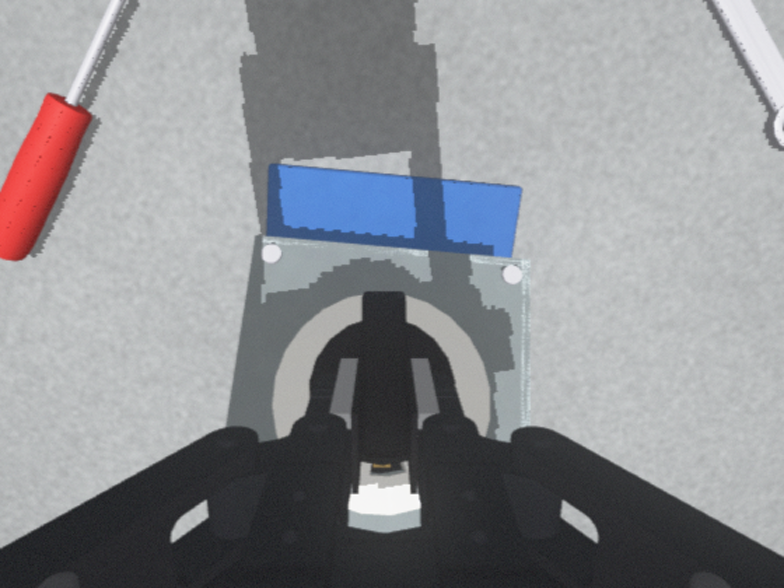

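send_rows:
  plan:
    - [-1, 1.7, -0.3, 0, 0]
    - [-1, 3.4, -0.6, -1, 0]
    - [-1, 5, -0.9, -2.5, 0]
    - [-1, 6.3, -1.1, -4, 0]
    - [-1, 7, -1.2, -5.2, 0]
  force: 45

```text
clock: 12.35
tool_pos: [0.4759, 0.0415, 0.1394]
eef_rot: [-1.114, 1.274, 1.144]
ft_force: [-8.6, 0.8, 6.2]
opening: 0.146
```

```bash
cat > st.py <<'E'
from tgt import *
import sys
s=status.observe();F=np.array(s['ft_force']);print('F',F.round(1),'F.n',round(float(F@n),1),'F.x',round(float(F@x),1),'M',np.round(s['moment'],2),'open',round(s['opening']*85,1),'tcp',s['tool_pos'].round(4) if hasattr(s['tool_pos'],'round') else s['tool_pos'],'grasp in holder',[(round(float((s['tool_pos']+np.array([0,0,.0187])-m)@e)*1000,1)) for e in (x,y,n)])
Rm=R.from_rotvec(s["eef_rot"]).as_matrix();print('psi',np.degrees(np.arctan2(Rm[1,1],Rm[0,1])-np.arctan2(n[1],n[0])).round(1),'q6',s['joint_positions'][5])
E
python3 tilt.py w16|tail -2; python3 st.py
```

```text
wing-top normal (tool) [-0.824  0.566  0.007] tilt y 34.475415535291575 N 1153 1780 y range -0.013574030786512047 0.015750285149938686 c [-0.0327  0.0012 -0.0002]
axis world [-0.5436  0.0664  0.8367]
F [-8.9  1.5  5.4] F.n 9.2 F.x -5.1 M [ 0.12  1.76 -0.03] open 12.3 tcp [0.476  0.0415 0.1392] grasp in holder [-2.6, -1.9, 47.3]
psi 5.2 q6 -1.5228695934732903
```

send_rows:
  plan:
    - [-1, 1.5, -0.3, -1, 0]
    - [-1, 3, -0.6, -2.2, 0]
    - [-1, 4.5, -0.9, -3.6, 0]
    - [-1, 5.8, -1.1, -5, 0]
    - [-1, 6, -1.1, -5.4, 0]
  force: 50

```text
clock: 12.82
tool_pos: [0.4797, 0.0408, 0.1341]
eef_rot: [-1.11, 1.278, 1.149]
ft_force: [-8.8, 1.4, 8.0]
opening: 0.144
```

```bash
python3 tilt.py w17|tail -2; python3 st.py
```

```text
wing-top normal (tool) [-0.827  0.562  0.016] tilt y 34.17380298495992 N 1166 1781 y range -0.013887744928855666 0.015707469382297234 c [-0.0327  0.0008 -0.0002]
axis world [-0.5325  0.0741  0.8432]
F [-7.2  0.7  6.4] F.n 9.1 F.x -3.0 M [ 0.15  1.76 -0.06] open 12.0 tcp [0.4798 0.0408 0.1341] grasp in holder [-1.9, -1.9, 41.0]
psi 5.2 q6 -1.524267719907859
```

View pics/w17.png

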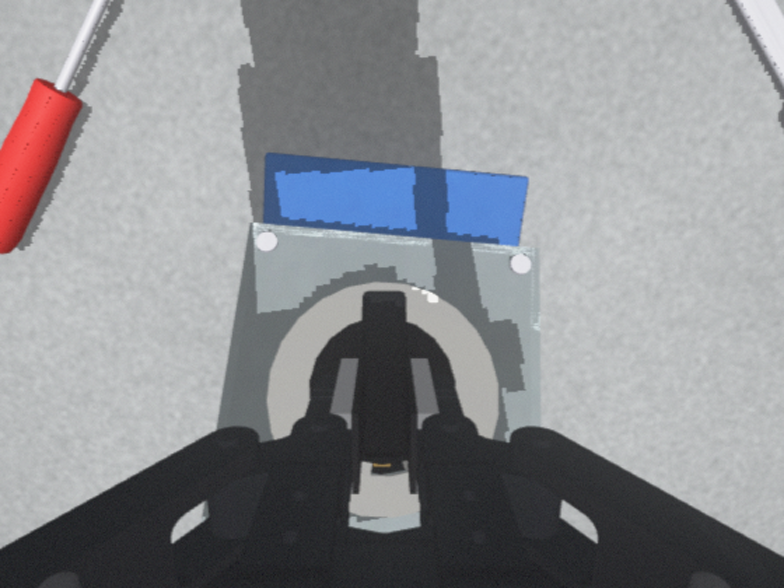

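```bash
python3 -c "
from tgt import *
s=status.observe();print(R.from_rotvec(s['eef_rot']).as_matrix().round(3))"
```

```text
[[-0.028 -0.993  0.111]
 [ 0.005  0.111  0.994]
 [-1.     0.029  0.002]]
```

send_rows:
  plan:
    - [-1, 1, -0.2, -1, 0]
    - [-1, 1.7, -0.3, -1.7, 0]
    - [-1, 2.4, -0.5, -2.4, 0]
    - [-1, 2.8, -0.6, -2.9, 0]
    - [-1, 2.8, -0.6, -2.9, 0]

```text
clock: 13.28
tool_pos: [0.481, 0.0405, 0.1321]
eef_rot: [-1.107, 1.281, 1.153]
ft_force: [-7.7, 1.5, 8.8]
opening: 0.145
```

```bash
python3 tilt.py w18|tail -2; python3 st.py
```

```text
wing-top normal (tool) [-0.824  0.566  0.039] tilt y 34.484629787672766 N 1141 1776 y range -0.013910320088142351 0.015779958044190624 c [-0.0327  0.0011 -0.0002]
axis world [-0.53    0.097   0.8424]
F [-7.7  0.3  7.6] F.n 10.4 F.x -2.8 M [ 0.14  1.69 -0.1 ] open 12.5 tcp [0.481  0.0406 0.1321] grasp in holder [-1.8, -1.8, 38.6]
psi 5.2 q6 -1.525049524151206
```

send_rows:
  plan:
    - [-1, 0.3, 0, -0.5, -0.04]
    - [-1, 0.3, 0, -0.5, -0.09]
    - [-1, 0.3, 0, -0.5, -0.14]
    - [-1, 0.3, 0, -0.5, -0.19]
    - [-1, 0.3, 0, -0.5, -0.24]

```text
clock: 13.75
tool_pos: [0.4818, 0.0428, 0.1334]
eef_rot: [-0.919, 1.371, 0.974]
ft_force: [-5.6, 5.9, 7.2]
opening: 0.142
```

```bash
python3 tilt.py w19|tail -2; python3 st.py
```

```text
wing-top normal (tool) [-0.831  0.55  -0.083] tilt y 33.522405558218296 N 1150 1776 y range -0.013569673322179438 0.015964723860304144 c [-0.033   0.0011  0.0001]
axis world [-0.5192  0.0971  0.8492]
F [-4.4  6.6  6.8] F.n 8.7 F.x -1.5 M [1.42 1.01 0.24] open 12.4 tcp [0.4818 0.043  0.1334] grasp in holder [-0.9, 0.7, 39.6]
psi -8.8 q6 -1.2903790655753995
```

View pics/w19.png

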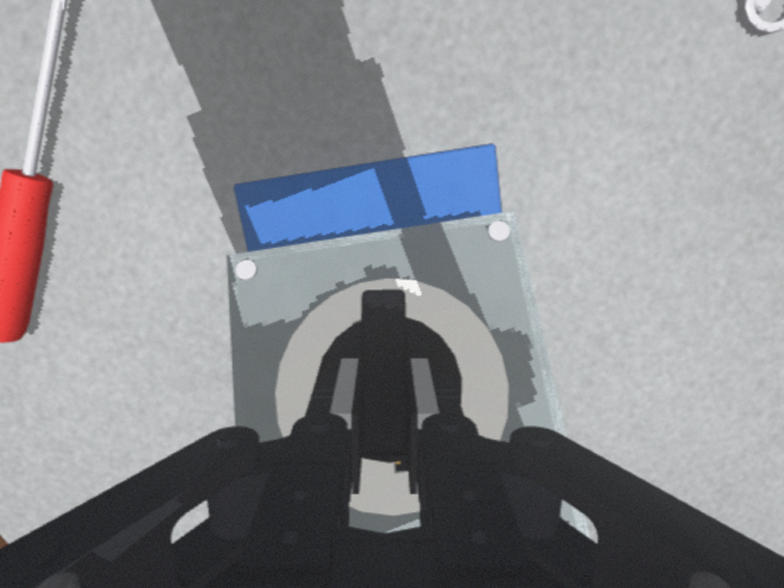

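send_rows:
  plan:
    - [-1, 0.3, -0.3, -0.6, -0.05]
    - [-1, 0.3, -0.3, -0.6, -0.1]
    - [-1, 0.3, -0.3, -0.6, -0.15]
    - [-1, 0.3, -0.3, -0.6, -0.2]
    - [-1, 0.3, -0.3, -0.6, -0.25]
  force: 30

```text
clock: 14.22
tool_pos: [0.4836, 0.0456, 0.135]
eef_rot: [-0.719, 1.441, 0.783]
ft_force: [-4.6, 5.2, 7.7]
opening: 0.148
```

```bash
python3 tilt.py w20|tail -2; python3 st.py
```

```text
wing-top normal (tool) [-0.849  0.511 -0.136] tilt y 31.07080849093102 N 1149 1779 y range -0.013792188423935302 0.01642606787300783 c [-0.0332  0.0013  0.0004]
axis world [-0.4783  0.1526  0.8648]
F [-3.7  6.   7.3] F.n 8.7 F.x -0.5 M [1.62 0.61 0.29] open 12.5 tcp [0.4838 0.0456 0.1351] grasp in holder [1.1, 3.6, 40.3]
psi -23.4 q6 -1.0461108246147053
```

View pics/w20.png

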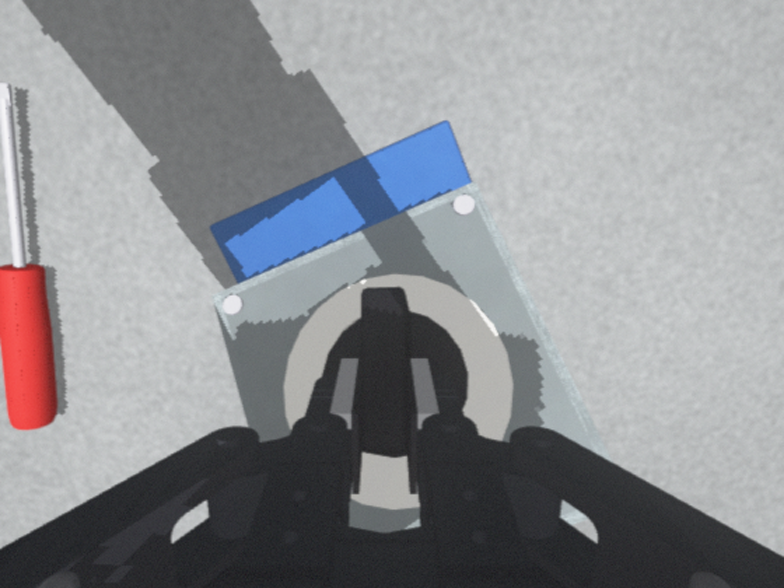

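send_rows:
  plan:
    - [-1, 0.2, -0.5, -0.5, -0.05]
    - [-1, 0.2, -0.5, -0.5, -0.1]
    - [-1, 0.2, -0.5, -0.5, -0.15]
    - [-1, 0.2, -0.5, -0.5, -0.2]
    - [-1, 0.2, -0.5, -0.5, -0.25]
  force: 25

```text
clock: 14.68
tool_pos: [0.4837, 0.0464, 0.1356]
eef_rot: [-0.522, 1.497, 0.59]
ft_force: [-7.3, 2.1, 6.5]
opening: 0.143
```

```bash
python3 tilt.py w21|tail -2; python3 st.py
```

```text
wing-top normal (tool) [-0.849  0.469 -0.244] tilt y 28.89693578148946 N 1150 1780 y range -0.014599012503830867 0.01666463431520885 c [-0.0328  0.0013  0.0006]
axis world [-0.4789  0.1616  0.8629]
F [-5.9  2.7  5.9] F.n 8.3 F.x -2.5 M [0.87 0.83 0.76] open 12.5 tcp [0.4838 0.0464 0.1357] grasp in holder [1.3, 4.4, 40.9]
psi -37.8 q6 -0.801194771803446
```

View pics/w21.png

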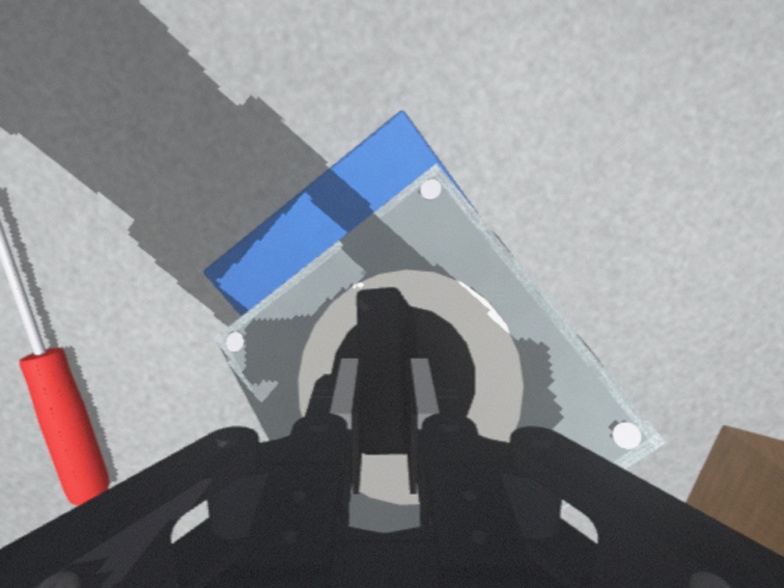

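send_rows:
  plan:
    - [-1, -0.5, 0.1, 0.9, -0.03]
    - [-1, -1, 0.2, 1.7, -0.05]
    - [-1, -1.5, 0.3, 2.6, -0.05]
    - [-1, -2, 0.4, 3.5, -0.05]
    - [-1, -2.5, 0.5, 4.3, -0.05]

```text
clock: 15.15
tool_pos: [0.4814, 0.0471, 0.1395]
eef_rot: [-0.481, 1.506, 0.55]
ft_force: [0.8, -0.5, -7.2]
opening: 0.144
```

```bash
python3 tilt.py w22|tail -2; python3 st.py
```

```text
wing-top normal (tool) [-0.854  0.459 -0.244] tilt y 28.247371076956878 N 1151 1779 y range -0.015067478121755315 0.01654324096729518 c [-0.0323  0.0008  0.0007]
axis world [-0.4633  0.1783  0.8681]
F [ 0.4  0.7 -5.5] F.n -4.9 F.x -2.5 M [ 0.59 -0.33  0.34] open 12.3 tcp [0.4813 0.0473 0.1398] grasp in holder [1.2, 4.8, 45.8]
psi -40.7 q6 -0.7513305972099382
```

send_rows:
  plan:
    - [-0.7, 0, 0, 0, 0]
    - [-0.5, 0, 0, 0, 0]
    - [-0.4, 0, 0, 0, 0]
    - [-0.4, 0, 0, 0, 0]
    - [-0.4, 0, 0, 0, 0]

```text
clock: 15.62
tool_pos: [0.4822, 0.0471, 0.1409]
eef_rot: [-0.481, 1.504, 0.549]
ft_force: [-0.0, -0.5, 0.7]
opening: 0.3
```

```bash
python3 tilt.py w23|tail -2; python3 st.py; python3 wt.py w23 273 190 340 8
```

```text
wing-top normal (tool) [-0.319  0.154  0.935] tilt y 25.789470311641505 N 875 1778 y range -0.017916998510491885 0.017514831981542557 c [-0.0322 -0.0001  0.0021]
axis world [0.6491 0.6801 0.3409]
F [-0.6  0.7  0.8] F.n 1.1 F.x -0.2 M [-0.05 -0.05 -0.06] open 25.6 tcp [0.4821 0.0472 0.1407] grasp in holder [2.3, 4.8, 46.2]
psi -40.7 q6 -0.7510804566439507
190 [50.3, 21.0, 0.1] hold [-46.3, 20.5, -4.3]
198 [43.7, 17.5, 0.1] hold [-40.6, 18.0, -0.0]
206 [41.8, 13.0, 0.1] hold [-36.7, 15.0, -0.3]
214 [-21.3, 26.1, 0.3] hold [-12.4, 21.2, 59.0]
222 [-24.0, 23.3, 0.3] hold [-9.3, 19.3, 60.2]
230 [-24.9, 20.1, 0.3] hold [-6.7, 17.2, 59.6]
238 [-26.6, 17.2, 0.3] hold [-4.0, 15.2, 59.9]
246 [-27.7, 14.0, 0.3] hold [-1.4, 13.1, 59.5]
254 [-30.5, 11.6, 0.3] hold [1.6, 11.4, 60.9]
262 [-30.8, 8.2, 0.3] hold [3.9, 9.2, 59.7]
270 [-33.5, 5.8, 0.3] hold [6.8, 7.6, 61.0]
278 [-33.7, 2.4, 0.3] hold [9.1, 5.3, 59.9]
286 [-36.2, 0.1, 0.3] hold [11.9, 3.7, 61.0]
294 [-36.2, -3.5, 0.3] hold [14.1, 1.4, 59.5]
302 [-38.2, -6.0, 0.3] hold [16.8, -0.3, 60.2]
310 [-38.8, -9.3, 0.3] hold [19.2, -2.5, 59.3]
318 [-40.8, -11.7, 0.3] hold [21.7, -4.1, 60.1]
326 [-41.8, -14.6, 0.3] hold [24.2, -6.1, 59.7]
334 [10.5, -54.3, 0.1] hold [22.2, -30.1, -1.4]
```

View pics/w23.png

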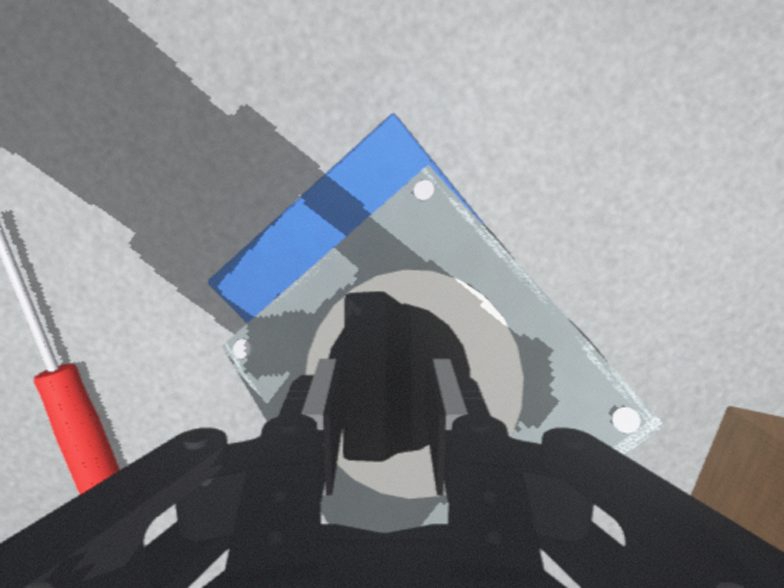

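send_rows:
  plan:
    - [1, 0, 0, 0, 0]
    - [1, 0, 0, 0, 0]
    - [1, 0, 0, 0, 0]
    - [1, 0, 0, 4, 0]
    - [1, 0, 0, 8, 0]

```text
clock: 16.08
tool_pos: [0.4818, 0.0472, 0.1488]
eef_rot: [-0.481, 1.505, 0.549]
ft_force: [-0.2, 0.2, -0.4]
opening: 0.982
```

send_rows:
  plan:
    - [1, -3, 0, 25, 0]
    - [1, -6, 0, 60, 0.1]
    - [1, -10, 0, 100, 0.2]
    - [1, -30, 0, 140, 0.3]
    - [1, -50, 0, 170, 0.4]

```text
clock: 16.5
tool_pos: [0.4322, 0.0471, 0.322]
eef_rot: [-0.794, 1.411, 0.862]
ft_force: [0.0, -0.5, -0.0]
opening: 0.996
```

send_rows:
  plan:
    - [1, 0, 0, 10, 0.1]
    - [1, 0, 0, 20, 0.2]
    - [1, 0, 0, 20, 0.3]
    - [1, 0, 0, 20, 0.3]
    - [1, 0, 0, 20, 0.3]

```text
clock: 16.92
tool_pos: [0.4322, 0.0472, 0.3423]
eef_rot: [-1.021, 1.31, 1.088]
ft_force: [-0.7, 0.1, -1.1]
opening: 1.004
```

```bash
cat > fin.py <<'E'
from tgt import *
import sys
s=status.observe();d=get_image("wrist");np.save(f"pics/{sys.argv[1]}.npy",[d,s],allow_pickle=True);save(d,sys.argv[1],s=1.4)
P=cloud(d,s);H=(P-m)@np.stack([x,y,n],1)
k=(H[...,2]>.05)&(H[...,2]<.075)&(np.abs(H[...,0])<.04)&(np.abs(H[...,1])<.04)
q=H[k];print(len(q),"z pct",(np.percentile(q[:,2],[5,50,95])*1000).round(1))
q=q[np.abs(q[:,2]-np.median(q[:,2]))<.003]
r=cv2.minAreaRect((q[:,:2]*1e4).astype(np.float32));b=cv2.boxPoints(r)/10;e=[b[1]-b[0],b[2]-b[1]];l=max(e,key=np.linalg.norm)
print("wing top ctr mm",np.array(r[0])/10,"size",np.array(r[1])/10,"phi",np.degrees(np.arctan2(l[1],l[0])))
A=np.c_[q[:,:2],np.ones(len(q))];c=np.linalg.lstsq(A,q[:,2],rcond=None)[0];print("tilt deg of top vs mouth x,y",np.degrees(np.arctan(c[:2])).round(1),"h at axis",c[2]*1000)
print(s['ft_force'],s['clock'])
E
python3 fin.py w25
```

```text
711 z pct [58.4 60.7 62.1]
wing top ctr mm [2.04122162 3.83389893] size [13.98869019 50.12251587] phi -37.06155
tilt deg of top vs mouth x,y [-2.4 -3.2] h at axis 61.035734720162914
[-0.70526108  0.11265122 -1.06514536] 16.9167
```

View pics/w25.png

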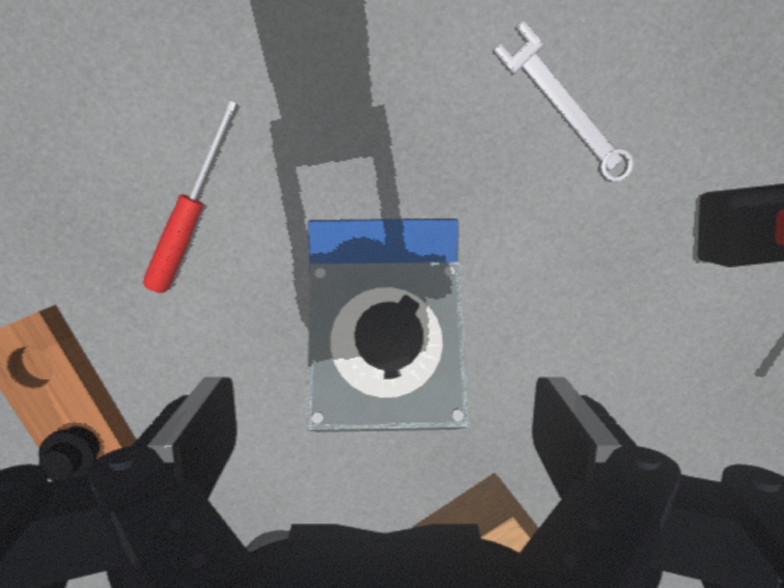

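```bash
python3 -c "
from rig import workorder
print(workorder.hand_in())"
```

```text
the job is handed in; nothing more can be done
None
```

The fuse carrier is in the bayonet holder and stays locked with the gripper clear of it. I handed the job in at about 17 s on the robot's clock.

**What I did**
- I took the carrier by its wing out of the stand. I tilted it in the grip by about 26° against the rim of the well, because the tool itself can only point straight down.
- I found the entry slots at about +8° from the holder's x axis, inserted the carrier, and the lugs dropped into the slots.
- I pushed it in until `carrier_mid` was about 1 mm over the mouth. The measured force was about 10 N, which is roughly 12 N once the carrier's weight is counted.
- I twisted it clockwise, let it rise, then opened the gripper and backed off.

**Last checks, with nothing touching it**
- **Height:** the wing top is 61.0 mm over the mouth on the axis. That puts `carrier_mid` at 11 mm, the locked height; stuck in the track it would be at about 4 mm or less.
- **Turn:** the wing is at about -37°, so it has turned about 45° from the slots. That is inside the range I worked out for the notches (about 43° to 57°), but near its lower edge.
- **Tilt:** it leans about 4° around the line of the lugs, with none along that line. That fits both lugs seated and play in the bore.
- **Force limit:** the highest force I read was about 13 N, well under the 120 N limit.
- **Other things:** I did not touch the other loose things. In the last picture the stopper, screwdriver and spanner looked undisturbed; the tape, carton and drill were hidden or only partly in view.

**What went differently than planned**
- When I let go to regrip, the carrier rocked about 7° in the bore, and I straightened it before pushing it in.
- It also slid about 10 mm along the wing while I was tilting it, which the regrip corrected.

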